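# Mount a drained tube rack on the bench shaker

## Task

Lift the red tube rack out of the drainer, lay it gently flat on the open bench with its holes upward and let go of it. Then take it again and mount it on the bench shaker: with the clip end raised, hook the rack's tongue under the steel ledge, then swing the rack down and press it home until the blue spring clip snaps shut over its foot, and let go. Leave the other things on the bench where they are.

Things in the scene. Friction and masses are not known exactly. Their poses are not given: they have to be found in the camera images.
- rack_center (a point): centre of the red plastic tube rack (loose, 0.2-0.35 kg), 23 mm above its underside, with the rack's axes: body 60 mm (x) by 140 mm (y) by 46 mm high (z; the face with 24 tube holes is +z). Grip it across its flat 60 mm width. At the start it stands foot end down, tongue end up, in the drainer; its part above own y = -15 mm is free of the pocket's walls
- rack_tongue (a point): middle of the end face of the tongue at the base of the rack's +y end: tongue 40 mm wide (x), 16 mm long (y = 70 to 86 mm from the rack's middle), 6 mm thick, its underside level with the rack's; this point is 3 mm above the underside. Rack's axes
- rack_foot (a point): middle of the end face of the foot at the base of the rack's -y end: foot 40 mm wide (x), 9 mm long (y = -70 to -79 mm from the rack's middle), 6 mm thick, underside level with the rack's; this point is 3 mm above the underside. Rack's axes
- drainer: white plastic drainer, fixed, 150 mm (x) by 225 mm (y from -83 to 143 mm), origin on the bench. Rack leans 20 degrees from upright to +y in its first pocket, holes facing -y; pocket cheeks clear its sides by 3 mm. To free it, draw it 80 mm along its own +y, keeping its slope. A casting tray stays in the second pocket, top 112 mm above the bench
- seat (a point): middle of the upper face of the fixed shaker's platform, 90 mm above the bench: the middle of the rack's underside comes here, rack axes along these (z up, +y to the ledge, -y to the clip). Corner guides 20 mm high, flared, stand 2.8 mm off both sides of the seated rack at |y| = 44 to 68 mm; between |y| < 44 mm its sides are free. Shaker 200 by 250 mm (y)
- ledge_edge (a point): middle of the lower free edge of the steel ledge, at seat y = 77 mm; seat's axes. Underside 10.5 mm above the platform, 4 mm thick, 66 mm wide (x), running back to an upright wall 10.5 mm behind this edge. The seated tongue reaches 9 mm under it. The tongue enters with the rack's foot end raised 10 to 18 degrees (12 is easy)
- clip_nose (a point): tip of the blue spring clip's nose, 36 mm wide (x), at seat y = -74.5 mm, 10 mm above the platform when shut. Its sloped back rises outwards to 26 mm above the platform. The rack's foot pressed down the slope (about 6 to 12 N at the foot end, more than its own weight gives) drives the clip out along -y; then the nose, underside 8 mm above the platform, springs back over the 6 mm foot
- clip (a joint): slide of the spring clip, m: 0 shut, grows as it is pushed outwards (-y of the seat), to 0.012; spring 4.9 N when shut, 700 N/m
- wash_bottle: bystander: white wash bottle with a spout, 74 mm in diameter, 200 mm high, origin under its middle
- jar: bystander: white jar, 80 mm in diameter, 115 mm high, origin under its middle
- tip_box: bystander: red pipette-tip box with a clear lid, 122 by 84 by 84 mm, origin under its middle
- tube_block: bystander: low blue block with white tubes, 75 by 110 by 43 mm, origin under its middle
There are look-alikes about, which are no part of the job. Of the things that look like the part that bears rack_center, the largest one is meant.

How it is judged:
By the outcome, as a careful person would: the job done as asked, in the order asked, and still so for the second after the job is handed in, with the robot touching nothing.
It also fails if it takes over 59 s, if anything falls off the work surface, if the arm or the gripper's body presses on something with over 40 N, if the wrist force passes 120 N, or if a joint passes its speed limit or range.

## Robot

A 7-joint arm with a two-finger parallel gripper is mounted at the origin on the work surface. World frame = base frame: x ahead of the robot, y to its left, z up, the work surface at z = 0. Lengths are in m, angles in rad, forces in N, time in s.
With the tool pointing down it reaches from about 0.4 to 0.85 m from the base axis. Payload 10.4 kg.
Tool frame: the origin (TCP) lies between the finger pads; the fingertips stand ahead of it and the grasp point (between the pads) lies 6 mm ahead of it (finger_overhang is the z of the fingertips in the tool frame, in m); z points along the fingers, y is the direction in which the jaws open and shut (so a half turn about z gives the same grasp; the last joint's range is limited). The gripper opens to 85 mm and grips with 20 to 120 N. Pads are 22 mm wide; open, the fingers measure 114 mm over their backs; the gripper's body (76 mm by 85 mm) begins 54 mm behind the grasp point. The pads swing forward as they close: fully open they stand 13 mm farther back than shut.
Start: joints at [1.117, 0.332, -0.065, 1.46, 0.022, 1.35, -0.088], TCP at [0.261, -0.568, 0.256] pointing down, gripper open.
Joint ranges: [-2.6, 2.6], [-0.5, 2.12], [-1.47, 1.34], [0.16, 2.42], [-1.27, 4.41], [0.06, 2.06], [-2.6, 2.6]. Speed limits (rad/s): [2.22, 2.22, 2.79, 2.79, 3.14, 3.14, 3.14].

## Interface

Orientations are given as a unit quaternion [x, y, z, w].
In Python, from workcell import * gives the robot as it stands.
- The arm moves only by the shell command python3 -m creep 'ROWS' [FORCE]. ROWS is JSON, a list of rows, each a list of 7 numbers: the turn, a rotation vector about the tool's x, y, z in rad, then the shift along the tool's x, y, z in mm, then the closure in counts, from 0 (fully open) to 255 (shut). In form: [[wx, wy, wz, dx, dy, dz, claw], ...]. A call has 1 to 8 rows; each row shifts and turns the commanded pose from where the row before left it, along the tool's axes as they then stand; what a row does not reach is not made up. A row lasts 1/10 s, in which the tool goes at most 50 mm and 8.59 degrees, less where a joint would pass 70% of its speed; a pose out of reach is approached as far as the arm can. A call is refused whole if a number of a shift passes 50 or a number of a turn 0.15, either way. A call with a gripper value outside its range is refused whole. The fingers move at their own pace and stop on an object; FORCE is the grip in N (left out, the last holds). Time passes only in rows, so rows that do not move let the fingers close. It gives the time, the measured TCP pose, the force and the opening at its end, in the units of the state.
- get_obs(): the state, without advancing time (a new reading comes with each control period).
- camera(name): name is "side" or "top"; returns (picture, depth): 420x560x3 uint8, blue, green, red; 420x560 float32, m along the optical axis (not along the pixel's ray), 0 where there is no reading.
- camera_model(name): a dict with "camera_matrix" (3x3 intrinsics, pixels), "k1" (the pictures are not rectified: a ray, as slopes to the right and down, at radius r is drawn at 1 + k1 r^2 times it, then the intrinsics apply), "R" (3x3) and "t" (3): a world point X has camera coordinates R X + t. Camera axes: x right, y down, z forward; pixel columns grow to the right and rows downward; lengths in m; the calibration is good to about 2 mm. A picture is of the moment at which its call begins. camera_model takes no time and is no camera call.
- hand_in(): hands the job in, once; it reports no verdict.
The state is a dict: "clock": time; "joint_pos": joint angles; "joint_velocities": joint speeds; "tau": joint torques, N m; "position": TCP position; "ee_rot": TCP orientation; "ft_force": force on the tool from outside, world axes, zero at the start; "torque": the same for the moment, N m; "grip_width": opening from 0.0 (shut) to 1.0 (fully open).
Only numpy, scipy, OpenCV 4.12 (cv2) and the standard library are available. Lean on these libraries where they do the work, as an engineer would, in place of code of your own. Each camera call takes 0.05 s, during which the arm holds its last target.

## Working session

There is one attempt and no reset: what is moved stays moved. The work goes in short steps, Python scripts to look and compute and a shell command to move; the robot and the scene stay as the last step left them, time stands still between calls to the robot, and variables do not carry over. Pictures are saved under pics/ and viewed, and the job is handed in when it is done.

```bash
ls; mkdir -p pics; python3 - <<'E'
from workcell import *
import cv2
o=get_obs()
for k,v in o.items(): print(k,v)
for n in ["top","side"]:
    p,d=camera(n); cv2.imwrite(f"pics/{n}0.png",p); import numpy as np; np.save(f"pics/{n}0.npy",d)
    print(n,camera_model(n))
E
```

```text
pics
clock 0.0
joint_pos [ 1.11739912  0.33284311 -0.06470116  1.46093029  0.0216076   1.3499117
 -0.08849875]
joint_velocities [ 0.00209978 -0.00024997  0.00170557 -0.00064315 -0.00044006  0.00043756
 -0.00148292]
tau [-3.53772220e-04 -6.25444508e+01  4.86704567e-02 -3.91610062e+01
  1.60654873e-02  9.82896192e-03  1.80165728e-05]
position [ 0.2608504  -0.56758985  0.25553914]
ee_rot [ 9.76888389e-01  2.13748888e-01 -1.84595731e-04 -6.73490487e-04]
ft_force [-0.57665795 -0.4105532  -0.08032969]
torque [-0.05672443 -0.00692488 -0.0569431 ]
grip_width 1.0022536788228251
top {'camera_matrix': array([[521.81580809,   0.        , 272.15505533],
       [  0.        , 521.81580809, 217.56058211],
       [  0.        ,   0.        ,   1.        ]]), 'k1': -0.12990746817659762, 'R': array([[ 1.09006659e-03, -9.99961297e-01, -8.73023069e-03],
       [-9.96192724e-01, -3.24847579e-04, -8.71776957e-02],
       [ 8.71714857e-02,  8.79202179e-03, -9.96154522e-01]]), 't': array([0.04043899, 0.52713064, 1.49942185])}
side {'camera_matrix': array([[432.68852556,   0.        , 284.63306515],
       [  0.        , 432.68852556, 206.97477362],
       [  0.        ,   0.        ,   1.        ]]), 'k1': -0.08287111508160147, 'R': array([[-0.94791425, -0.31848737,  0.0049367 ],
       [-0.25112626,  0.73771367, -0.62666908],
       [ 0.19594431, -0.59526829, -0.77926985]]), 't': array([0.51705346, 0.1745038 , 0.95466668])}
```

View pics/top0.png

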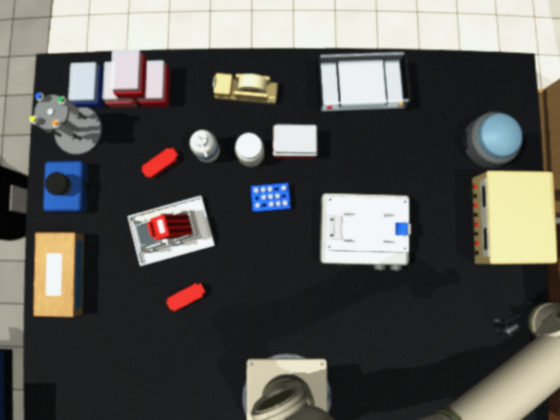

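View pics/side0.png

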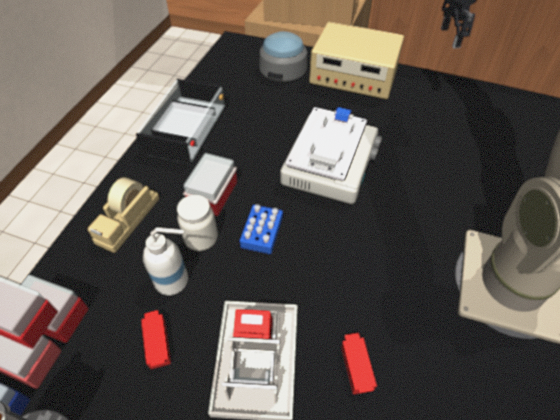

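```bash
python3 - <<'E'
import cv2, numpy as np
t=cv2.imread("pics/top0.png"); s=cv2.imread("pics/side0.png")
def c(im,x0,y0,x1,y1,f): return cv2.resize(im[y0:y1,x0:x1],None,fx=f,fy=f,interpolation=cv2.INTER_CUBIC)
cv2.imwrite("pics/z1.png",c(t,115,180,225,275,7))
cv2.imwrite("pics/z2.png",c(t,310,180,420,280,6))
cv2.imwrite("pics/z3.png",c(s,200,290,310,420,4.5))
cv2.imwrite("pics/z4.png",c(s,270,90,390,210,5))
E
```

```text
(no output)
```

View pics/z1.png

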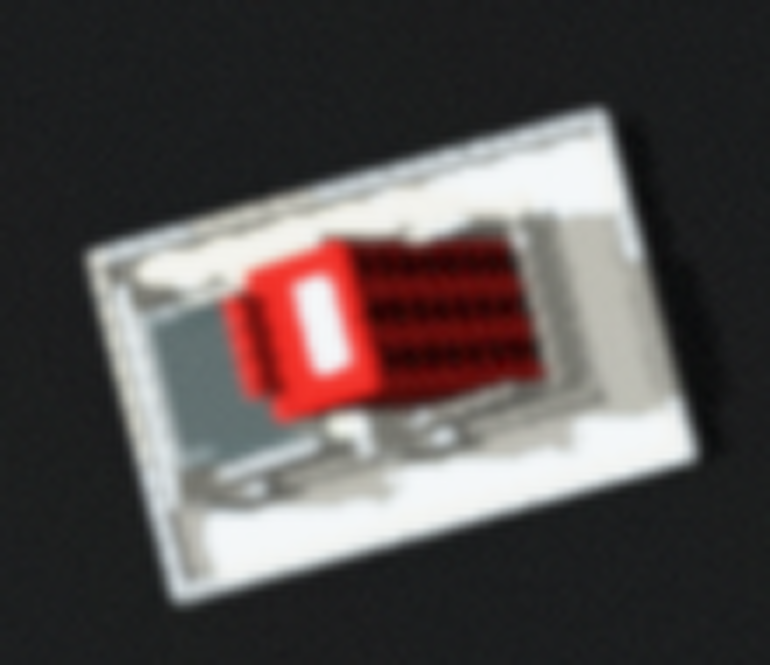

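View pics/z2.png

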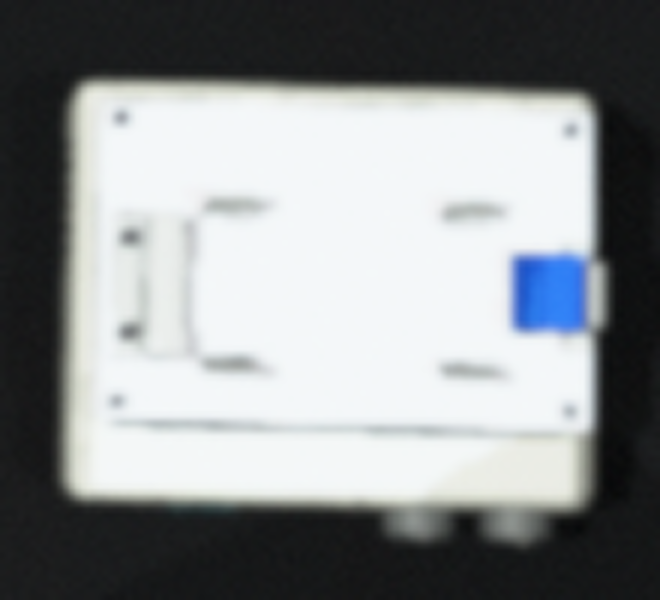

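View pics/z3.png

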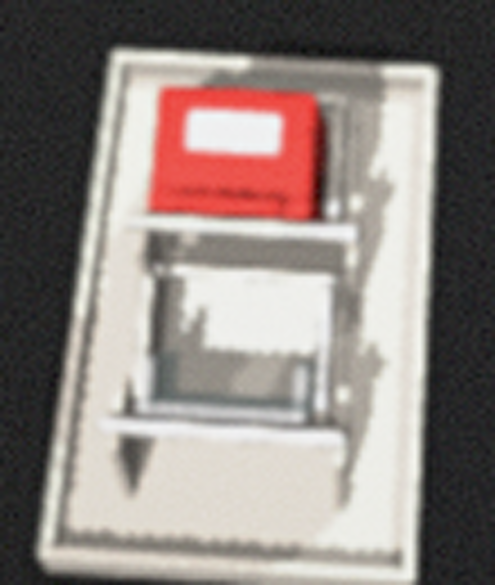

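View pics/z4.png

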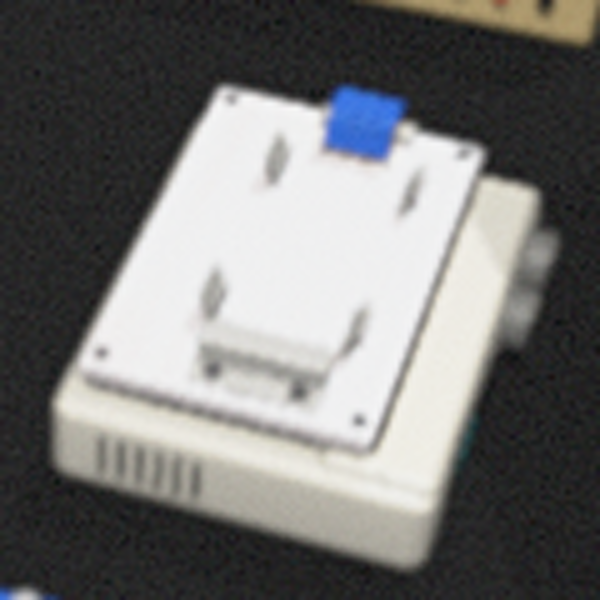

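```bash
cat > h.py <<'E'
import numpy as np, cv2
from scipy.spatial.transform import Rotation as Ro
from workcell import camera_model, get_obs, camera
M={n:camera_model(n) for n in ("top","side")}
def rays(n,uv):
    m=M[n]; K=m["camera_matrix"]
    p=(np.atleast_2d(uv).astype(float)-K[:2,2])/np.array([K[0,0],K[1,1]])
    q=p.copy()
    for _ in range(20): q=p/(1+m["k1"]*(q**2).sum(1,keepdims=True))
    return np.c_[q,np.ones(len(q))]
def unproj(n,uv,d):
    m=M[n]; X=rays(n,uv)*np.atleast_1d(d)[:,None]
    return (X-m["t"])@m["R"]
def plane(n,uv,z):
    m=M[n]; C=-m["R"].T@m["t"]; r=rays(n,uv)@m["R"]
    return C+r*((z-C[2])/r[:,2])[:,None]
def proj(n,X):
    m=M[n]; c=np.atleast_2d(X)@m["R"].T+m["t"]; s=c[:,:2]/c[:,2:]
    s=s*(1+m["k1"]*(s**2).sum(1,keepdims=True)); K=m["camera_matrix"]
    return s*[K[0,0],K[1,1]]+K[:2,2]
def two(uvt,uvs):
    A=[];b=[]
    for n,uv in (("top",uvt),("side",uvs)):
        m=M[n];C=-m["R"].T@m["t"];r=(rays(n,uv)@m["R"])[0];r/=np.linalg.norm(r);P=np.eye(3)-np.outer(r,r);A.append(P);b.append(P@C)
    x=np.linalg.lstsq(np.vstack(A),np.hstack(b),rcond=None)[0]; return x
def shot(n,f):
    p,d=camera(n); cv2.imwrite(f"pics/{f}.png",p); np.save(f"pics/{f}.npy",d); return p,d
def crop(f,x0,y0,x1,y1,k,out):
    im=cv2.imread(f"pics/{f}.png"); cv2.imwrite(f"pics/{out}.png",cv2.resize(im[y0:y1,x0:x1],None,fx=k,fy=k,interpolation=cv2.INTER_CUBIC))
E
python3 - <<'E'
from h import *
t=cv2.imread("pics/top0.png"); s=cv2.imread("pics/side0.png")
dt=np.load("pics/top0.npy"); ds=np.load("pics/side0.npy")
# depth noise check bench
for n,d in (("top",dt),("side",ds)):
    print(n,(d==0).mean())
def red(im):
    h=cv2.cvtColor(im,cv2.COLOR_BGR2HSV); return ((h[...,0]<10)|(h[...,0]>170))&(h[...,1]>120)&(h[...,2]>60)
for n,im,d,box in (("top",t,dt,(140,200,200,250)),("side",s,ds,(228,300,280,350))):
    m=red(im); k=np.zeros_like(m); x0,y0,x1,y1=box; k[y0:y1,x0:x1]=1; m&=k
    v,u=np.nonzero(m); P=unproj(n,np.c_[u,v],d[v,u])
    print(n,len(u),P.min(0).round(4),P.max(0).round(4))
    np.save(f"pics/red_{n}.npy",P)
    import sys
# platform: white pixels in shaker area by depth
v,u=np.mgrid[190:268,318:415]; P=unproj("top",np.c_[u.ravel(),v.ravel()],dt[190:268,318:415].ravel())
print(np.histogram(P[:,2],bins=np.arange(-.01,.14,.005)))
# drainer 
v,u=np.mgrid[190:270,120:220]; P=unproj("top",np.c_[u.ravel(),v.ravel()],dt[190:270,120:220].ravel())
print(np.histogram(P[:,2],bins=np.arange(-.01,.2,.01)))
# shaker clip blue
for n,im,d,(x0,y0,x1,y1) in (("top",t,dt,(385,215,420,245)),("side",s,ds,(330,100,360,130))):
    h=cv2.cvtColor(im,cv2.COLOR_BGR2HSV)[y0:y1,x0:x1]; m=(h[...,0]>95)&(h[...,0]<130)&(h[...,1]>120)
    v,u=np.nonzero(m); P=unproj(n,np.c_[u+x0,v+y0],d[v+y0,u+x0]); print(n,len(u),P.min(0),P.max(0),np.median(P,0))
# platform corners min area rect from height 0.085-.095
from numpy import *
v,u=np.mgrid[190:268,318:415]; P=unproj("top",np.c_[u.ravel(),v.ravel()],dt[190:268,318:415].ravel())
k=(abs(P[:,2]-.09)<.006); r=cv2.minAreaRect((P[k,:2]*1000).astype(np.float32)); print("plat",r)
E
```

```text
top 0.0039625850340136055
side 0.003949829931972789
top 681 [0.3944 0.0274 0.051 ] [0.5331 0.3987 1.54  ]
side 799 [0.3469 0.2435 0.0018] [0.5491 0.6042 0.8507]
(array([ 118,  601,  576,   70,    4,    3,    8,    2,   13,   16,   11,
         23,   62,  171,  288,  492,  541,  142,  299, 1824, 1592,  259,
        141,  129,   87,   49,    6,    0,    0,    0]), array([-0.01 , -0.005,  0.   ,  0.005,  0.01 ,  0.015,  0.02 ,  0.025,
        0.03 ,  0.035,  0.04 ,  0.045,  0.05 ,  0.055,  0.06 ,  0.065,
        0.07 ,  0.075,  0.08 ,  0.085,  0.09 ,  0.095,  0.1  ,  0.105,
        0.11 ,  0.115,  0.12 ,  0.125,  0.13 ,  0.135,  0.14 ]))
(array([2507, 2875,  278,  280,   92,   90,  122,  181,  179,  185,  171,
        212,  101,   49,   51,   47,   61,  123,  285,   67]), array([-0.01,  0.  ,  0.01,  0.02,  0.03,  0.04,  0.05,  0.06,  0.07,
        0.08,  0.09,  0.1 ,  0.11,  0.12,  0.13,  0.14,  0.15,  0.16,
        0.17,  0.18,  0.19]))
top 131 [ 0.3943728  -0.32891459  0.09849592] [0.50445033 0.02742571 1.53996294] [ 0.49000677 -0.31439717  0.1138557 ]
side 170 [ 0.34688332 -0.48527789 -0.00412987] [0.53505008 0.60422396 0.85074656] [ 0.49041826 -0.31250763  0.11177041]
plat ((504.13385009765625, -224.65972900390625), (229.64398193359375, 151.1103515625), 88.63467407226562)
```

```bash
python3 - <<'E'
from h import *
t=cv2.imread("pics/top0.png"); s=cv2.imread("pics/side0.png")
g=cv2.cvtColor(t,cv2.COLOR_BGR2GRAY).astype(float); gs=cv2.cvtColor(s,cv2.COLOR_BGR2GRAY).astype(float)
def spot(g,u,v,r=3):
    u,v=int(round(u)),int(round(v)); w=g[v-r:v+r+1,u-r:u+r+1]; w=np.clip(np.median(w)-8-w,0,None)
    vv,uu=np.mgrid[v-r:v+r+1,u-r:u+r+1]; return np.array([(uu*w).sum(),(vv*w).sum()])/w.sum()
# zoom coords -> px : (z+.5)/6-.5+off
Z2=lambda x,y:((x+.5)/6-.5+310,(y+.5)/6-.5+180); Z4=lambda x,y:((x+.5)/5-.5+270,(y+.5)/5-.5+90)
S=np.array([spot(g,*Z2(*a)) for a in ((121,117),(570,130),(117,401),(570,411))]); W=plane("top",S,.09); print(S.round(2).tolist());print((W*1000).round(1)[:,:2].tolist())
S2=np.array([spot(gs,*Z4(*a)) for a in ((101,352),(232,98),(361,421),(464,153))]); W2=plane("side",S2,.09); print(S2.round(2).tolist());print((W2*1000).round(1)[:,:2].tolist())
# blue masks
for n,im,(x0,y0,x1,y1) in (("top",t,(385,215,420,245)),("side",s,(325,100,360,130))):
    c=im.astype(float); w=np.clip(c[...,0]-c[...,2],0,None)[y0:y1,x0:x1]; w[w<40]=0
    vv,uu=np.mgrid[y0:y1,x0:x1]; print(n,"blue cen",(uu*w).sum()/w.sum(),(vv*w).sum()/w.sum())
    uv=[[(uu*w).sum()/w.sum(),(vv*w).sum()/w.sum()]]; print((plane(n,uv,.108)*1000).round(1)); 
    if n=="top": T=uv
    else: print("two",(two(T,uv)*1000).round(1))
E
python3 - <<'E'
import sys; sys.path.insert(0,".")
import os; os.chdir(".")
from h import *
crop("top0",322,205,412,252,8.5,"z5"); crop("side0",295,100,370,175,8,"z6")
E
```

```text
[[329.78, 198.99], [406.9, 200.5], [328.99, 246.4], [407.11, 248.48]]
[[573.5, -121.1], [569.6, -339.2], [440.9, -117.8], [434.6, -337.0]]
[[288.95, 159.26], [316.18, 106.55], [342.79, 174.71], [362.91, 117.65]]
[[576.4, -124.2], [569.4, -346.4], [437.4, -116.5], [435.6, -342.4]]
top blue cen 401.1677531180527 228.3787633294397
[[ 489.8 -316.9  108. ]]
side blue cen 342.1341394598952 113.71829907295445
[[ 489.8 -317.5  108. ]]
two [ 489.7 -316.7  108.6]
```

View pics/z5.png

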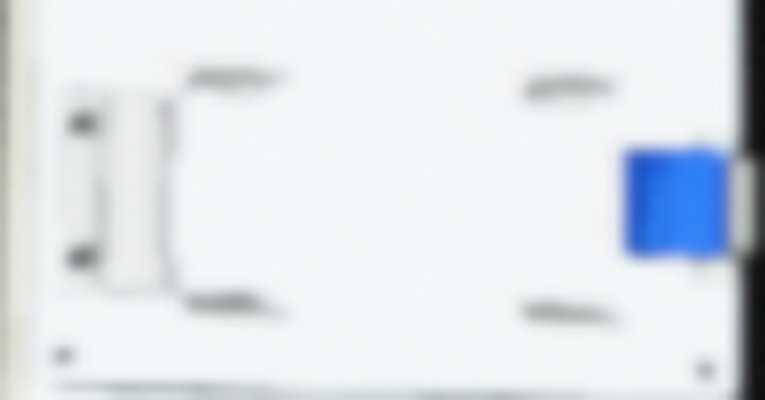

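View pics/z6.png

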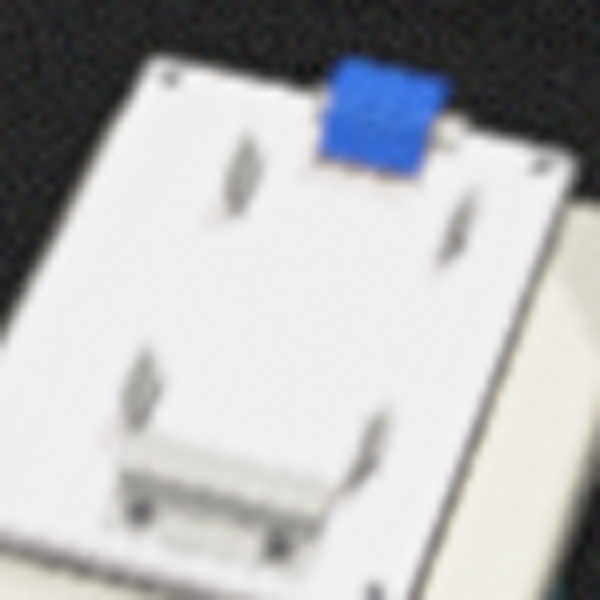

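```bash
python3 - <<'E'
from h import *
Z5=lambda x,y:((x+.5)/8.5-.5+322,(y+.5)/8.5-.5+205)
Z6=lambda x,y:((x+.5)/8-.5+295,(y+.5)/8-.5+100)
f=lambda P:(P*1000).round(1).tolist()
print("ledge edge top",f(plane("top",[Z5(168,90),Z5(168,292),Z5(168,191)],.1045)))
print("nose top",f(plane("top",[Z5(624,148),Z5(626,258)],.101)))
print("guides top",f(plane("top",[Z5(238,77),Z5(570,87),Z5(238,303),Z5(570,313)],.10)))
print("guides side",f(plane("side",[Z6(242,175),Z6(456,230),Z6(142,390),Z6(368,440)],.10)))
print("nose side",f(plane("side",[Z6(322,163),Z6(418,178)],.10)))
print("ledge side corners front top",f(plane("side",[Z6(128,440),Z6(335,490)],.1045)))
c=np.array([.4945,-.2295]) 
y=np.array([.0232,.9997]); x=np.array([.9997,-.0232])
P=lambda a,b,z:[*(c+a*x+b*y),z]
X=[P(-.033,.077,.1045),P(.033,.077,.1045),P(0.018,-.0745,.1),P(-.018,-.0745,.1)]+[P(sx*.0328,sy*w,.1) for sx in(-1,1) for sy in(-1,1) for w in(.044,.068)]
for n,Z,(ox,oy,k) in (("top",0,(322,205,8.5)),("side",0,(295,100,8))):
    uv=(proj(n,np.array(X))-[ox,oy]+.5)*k-.5; im=cv2.imread("pics/z5.png" if n=="top" else "pics/z6.png")
    for u,v in uv: cv2.drawMarker(im,(int(u),int(v)),(0,0,255),0,12,1)
    cv2.imwrite(f"pics/ov_{n}.png",im)
E
```

```text
ledge edge top [[526.8, -151.2, 104.5], [461.0, -150.6, 104.5], [493.8, -150.9, 104.5]]
nose top [[508.1, -301.4, 101.0], [472.1, -301.4, 101.0]]
guides top [[531.4, -174.8, 100.0], [528.2, -284.1, 100.0], [457.6, -173.9, 100.0], [454.2, -282.9, 100.0]]
guides side [[527.5, -280.7, 100.0], [453.7, -277.1, 100.0], [530.1, -170.4, 100.0], [457.6, -171.8, 100.0]]
nose side [[503.8, -295.5, 100.0], [471.6, -298.6, 100.0]]
ledge side corners front top [[526.8, -143.0, 104.5], [461.2, -142.7, 104.5]]
```

View pics/ov_top.png

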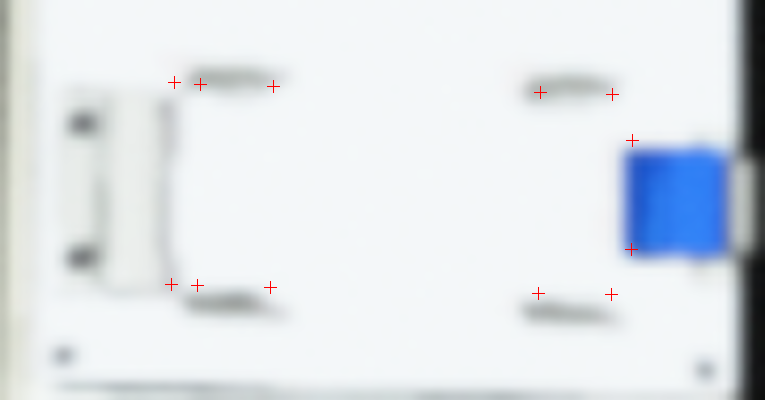

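View pics/ov_side.png

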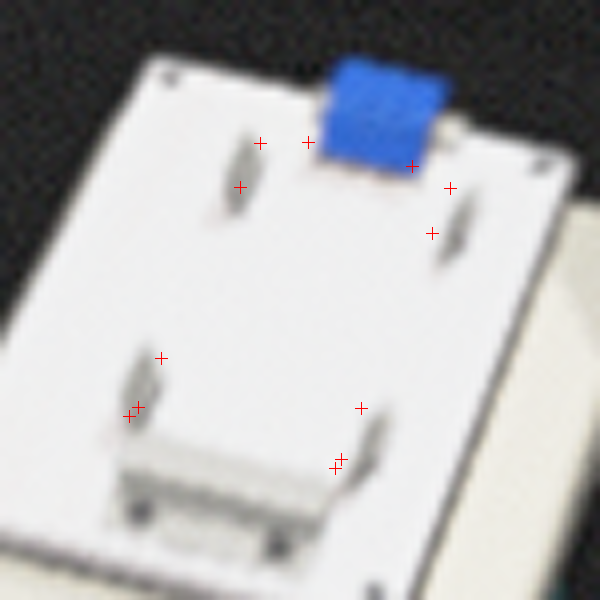

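```bash
python3 - <<'E'
from h import *
Z1=lambda x,y:((x+.5)/7-.5+115,(y+.5)/7-.5+180)
Z3=lambda x,y:((x+.5)/4.5-.5+200,(y+.5)/4.5-.5+290)
f=lambda P:(P*1000).round(1).tolist()
C=plane("top",[Z1(600,107),Z1(88,250),Z1(175,602),Z1(698,458)],.015)
print("drainer corners",f(C), "cent",f(C.mean(0)))
for a,b in ((0,1),(3,2)): d=C[b]-C[a]; print(np.degrees(np.arctan2(-d[0],d[1])),np.linalg.norm(d))
for a,b in ((1,0),(2,3)): pass
d=C[0]-C[3]; print("x dir",np.degrees(np.arctan2(d[1],d[0])),np.linalg.norm(d)); d=C[1]-C[2]; print(np.degrees(np.arctan2(d[1],d[0])),np.linalg.norm(d))
S=plane("side",[Z3(112,50),Z3(440,68),Z3(405,575),Z3(40,565)],.015); print("side",f(S),f(S.mean(0)))
# label
for n,(x0,y0,x1,y1) in (("top",(152,214,168,238)),("side",(238,311,266,328))):
    im=cv2.imread(f"pics/{n}0.png").astype(float); w=np.clip(im[...,1]-110,0,None)[y0:y1,x0:x1]
    vv,uu=np.mgrid[y0:y1,x0:x1]; uv=[[(uu*w).sum()/w.sum(),(vv*w).sum()/w.sum()]]; print(n,uv)
    d=np.load(f"pics/{n}0.npy"); print(f(unproj(n,uv,np.median(d[int(uv[0][1])-2:int(uv[0][1])+3,int(uv[0][0])-2:int(uv[0][0])+3]))))
    if n=="top":T=uv
    else: print("label",f(two(T,uv)))
    P=np.load(f"pics/red_{n}.npy"); k=(P[:,2]>.02)&(P[:,2]<.2); P=P[k]
    print(np.percentile(P,[2,98],axis=0).round(4))
tc=[Z1(245,272),Z1(340,240),Z1(382,395),Z1(282,420)]
sc=[Z3(160,88),Z3(320,95)]
print(f(two([Z1(340,240)],[Z3(320,90)])),f(two([Z1(382,395)],[Z3(160,88)])))
# tongue end from top at approx
E
```

```text
drainer corners [[595.1, 253.5, 15.0], [534.5, 472.0, 15.0], [385.8, 431.2, 15.0], [447.1, 210.3, 15.0]] cent [490.6, 341.7, 15.0]
15.516348883626334 0.2267715131684648
15.516425551350093 0.22927132465637853
x dir 16.254329788528228 0.15420296383348453
15.325462632435613 0.15419133542846025
side [[596.5, 248.6, 15.0], [447.5, 207.5, 15.0], [393.0, 425.8, 15.0], [533.4, 470.1, 15.0]] [492.6, 338.0, 15.0]
top [[np.float64(159.21280337671473), np.float64(223.26371790362293)]]
[[498.5, 338.0, 175.7]]
[[0.4604 0.2764 0.0648]
 [0.5274 0.3653 0.1832]]
side [[np.float64(251.43369741100324), np.float64(318.85598705501616)]]
[[492.9, 332.8, 175.3]]
label [494.8, 335.9, 181.5]
[[0.4606 0.3107 0.124 ]
 [0.5188 0.366  0.1826]]
[492.9, 318.7, 197.8] [493.6, 320.0, 182.7]
```

```bash
cat >> h.py <<'E'
def rackR(yaw,lean): # rack rot when standing lean from upright towards +y
    s,c=np.sin(lean),np.cos(lean)
    return Ro.from_euler('z',yaw).as_matrix()@np.array([[1,0,0],[0,s,-c],[0,c,s]]).T.T
E
python3 - <<'E'
from h import *
from scipy.optimize import least_squares
Z1=lambda x,y:((x+.5)/7-.5+115,(y+.5)/7-.5+180)
Z3=lambda x,y:((x+.5)/4.5-.5+200,(y+.5)/4.5-.5+290)
q=[(30,70,23),(-30,70,23),(30,70,-23),(-30,70,-23)]
Q=np.array(q)/1000
T=np.array([Z1(340,240),Z1(382,395),Z1(245,272),Z1(282,420)])
S=np.array([Z3(160,88),Z3(320,92)])
print(rackR(0,np.radians(20)))
for use in ("both","top"):
  def res(p,out=False):
    R=rackR(p[3],np.radians(20)); X=Q@R.T+p[:3]
    r=[(proj("top",X)-T).ravel()]
    if use=="both": r.append((proj("side",X[:2])-S).ravel())
    return np.concatenate(r)
  s=least_squares(res,[.5,.32,.1,.27],x_scale=[.01,.01,.01,.1])
  print(use,s.x.round(4),np.degrees(s.x[3]),s.fun.round(2))
p=s.x
# depth check: rack-frame coordinates of red depth points, for both-fit
use="both"; s=least_squares(res,[.5,.32,.1,.27]); p=s.x; R=rackR(p[3],np.radians(20))
for n in("top","side"):
    P=np.load(f"pics/red_{n}.npy"); P=P[(P[:,2]>.03)&(P[:,2]<.2)]; L=(P-p[:3])@R*1000
    a=L[(abs(L[:,1]-70)<12)&(abs(L[:,2])<15)&(abs(L[:,0])<22)]; b=L[(abs(L[:,2]-23)<12)&(L[:,1]<55)]
    print(n,"endface y",np.median(a[:,1]),len(a),"holeface z",np.median(b[:,2]) if len(b) else 0,len(b), "x", np.percentile(L[:,0],[3,97]))
E
```

```text
[[ 1.          0.          0.        ]
 [ 0.          0.34202014 -0.93969262]
 [ 0.          0.93969262  0.34202014]]
both [0.496 0.316 0.106 0.282] 16.156610614015424 [ 0.19 -0.39  0.05 -0.7  -0.38  0.08  0.07  0.52  0.11 -0.3   0.19  0.37]
top [0.4965 0.3202 0.0869 0.2621] 15.019695545739031 [ 0.4   0.01 -0.24 -0.48 -0.06  0.11 -0.1   0.37]
top endface y 72.38939033646949 81 holeface z 22.09861785984075 304 x [-29.28169823  27.03699753]
side endface y 70.69312298532522 280 holeface z 14.645846769031658 9 x [-28.07517132  28.48613218]
```

```bash
cat >> h.py <<'E'
def toolR(yd,zd):
    y=np.array(yd,float);z=np.array(zd,float); z/=np.linalg.norm(z); y-=z*(y@z); y/=np.linalg.norm(y)
    return np.c_[np.cross(y,z),y,z]
def rows(p1,R1,n=None,start=None):
    o=get_obs() if start is None else None
    if start is None: p0=o["position"];R0=Ro.from_quat(o["ee_rot"]).as_matrix()
    else: p0,R0=start
    w=Ro.from_matrix(R0.T@R1).as_rotvec(); D=R0.T@(np.array(p1)-p0)
    if n is None: n=int(np.ceil(max(np.linalg.norm(D)/.045,np.linalg.norm(w)/.13,1)))
    Rw=Ro.from_rotvec(w/n).as_matrix(); S=sum(np.linalg.matrix_power(Rw,k) for k in range(n))
    v=np.linalg.solve(S,D)*1000
    print("n",n,"row",(w/n).round(4).tolist(),v.round(2).tolist(),"norm",round(float(np.linalg.norm(v)),1))
    return n,w/n,v
import json,os
def log():
    o=get_obs(); r=[float(o["clock"]),*map(float,o["joint_pos"]),*map(float,o["position"]),*map(float,o["ee_rot"])]
    L=json.load(open("log.json")) if os.path.exists("log.json") else []
    if not L or L[-1][0]!=r[0]: L.append(r); json.dump(L,open("log.json","w"))
E
python3 - <<'E'
from h import *
log()
print(plane("top",[[270,197],[215,230],[320,230],[285,290],[185,297],[285,350]],.0).round(3))
R=toolR([np.cos(.27),np.sin(.27),0],[0,0,-1])
rows([.46,0.0,.32],toolR([np.cos(-.2),np.sin(-.2),0],[0,0,-1]))
E
```

```text
[[ 0.591  0.047  0.   ]
 [ 0.492  0.21   0.   ]
 [ 0.492 -0.101  0.   ]
 [ 0.316  0.003  0.   ]
 [ 0.294  0.298  0.   ]
 [ 0.141  0.003 -0.   ]]
n 14 row [-0.0001, -0.0, -0.0671] [41.63, -15.97, -4.59] norm 44.8
```

```bash
python3 -m creep '[[0,0,-0.067,42,-16,-5,0],[0,0,-0.067,42,-16,-5,0],[0,0,-0.067,42,-16,-5,0],[0,0,-0.067,42,-16,-5,0],[0,0,-0.067,42,-16,-5,0],[0,0,-0.067,42,-16,-5,0],[0,0,-0.067,42,-16,-5,0]]'; python3 - <<'E'
from h import *
log()
E
python3 -m creep '[[0,0,-0.067,42,-16,-5,0],[0,0,-0.067,42,-16,-5,0],[0,0,-0.067,42,-16,-5,0],[0,0,-0.067,42,-16,-5,0],[0,0,-0.067,42,-16,-5,0],[0,0,-0.067,42,-16,-5,0],[0,0,-0.067,42,-16,-5,0]]'; python3 - <<'E'
from h import *
log(); o=get_obs(); print(o["joint_pos"].round(3), o["joint_velocities"].round(3))
a=np.radians(15.6); ax=np.array([np.cos(a),np.sin(a),0]); ay=np.array([-np.sin(a),np.cos(a),0])
def td(deg): # body tilted toward -y by deg => z dir
    t=np.radians(deg); return ay*np.sin(t)+np.array([0,0,-np.cos(t)])
R=toolR(ax,td(25)); Rr=rackR(a,np.radians(20)); c=np.array([.4958,.3165,.107])
g=c+Rr@np.array([0,.025,0]); print("grasp",g)
pre=g-td(25)*.14-td(25)*.006
rows(pre,R)
E
```

```text
clock: 0.8
position: [0.4312, -0.3044, 0.2912]
ee_rot: [0.9, 0.436, -0.0, -0.0]
ft_force: [1.3, -1.0, 0.3]
grip_width: 0.999
clock: 1.5
position: [0.4632, 0.0056, 0.3263]
ee_rot: [0.774, 0.633, -0.0, -0.0]
ft_force: [0.5, 0.4, -0.4]
grip_width: 1.005
[ 0.525 -0.031 -0.613  1.725 -0.018  1.443 -0.284] [-0.427 -0.153 -0.451  0.018 -0.097  0.102 -0.191]
grasp [0.4935006  0.32473552 0.13049232]
n 7 row [0.0147, 0.0612, -0.0663] [35.38, 7.16, 15.87] norm 39.4
```

```bash
python3 -m creep '[[0.015,0.061,-0.066,35,7,12,0],[0.015,0.061,-0.066,35,7,12,0],[0.015,0.061,-0.066,35,7,12,0],[0.015,0.061,-0.066,35,7,12,0],[0.015,0.061,-0.066,35,7,12,0],[0.015,0.061,-0.066,35,7,12,0],[0.015,0.061,-0.066,35,7,12,0]]'; python3 - <<'E'
from h import *
import workcell
log(); o=get_obs(); print(o["joint_pos"].round(3)); print([x for x in dir(workcell) if not x.startswith('_')])
E
```

```text
clock: 2.2
position: [0.5111, 0.257, 0.2881]
ee_rot: [0.591, 0.777, 0.13, -0.174]
ft_force: [-0.5, 0.7, -0.4]
grip_width: 1.005
[ 0.351  0.283 -0.785  1.595 -0.245  1.292 -0.077]
['MotionError', 'camera', 'camera_model', 'finger_overhang', 'get_obs', 'hand_in']
```

```bash
cat > kin.py <<'E'
from h import *
from scipy.optimize import least_squares
import itertools
def fk(q,P,s):
    d0,L1,L2,L3,a,a2,a3,off=P
    rz=lambda t:Ro.from_euler('z',t).as_matrix(); ry=lambda t:Ro.from_euler('y',t).as_matrix()
    p=np.array([0,0,d0]); R=rz(s[0]*q[0])@ry(q[1]); p=p+R@[a3,0,L1]
    R=R@rz(s[1]*q[2]); p=p+R@[a,0,0]; R=R@ry(q[3]); p=p+R@[a2,0,L2]; R=R@rz(s[2]*q[4])@ry(q[5])
    p=p+R@[0,0,L3]; R=R@rz(s[3]*q[6]+off); return p,R
if __name__=="__main__":
    L=np.array(json.load(open("log.json"))); best=None
    for s in itertools.product((1,-1),repeat=4):
        def res(P):
            r=[]
            for l in L:
                p,R=fk(l[1:8],P,s); r+=list((p-l[8:11])*3); r+=list((Ro.from_quat(l[11:15]).as_matrix()-R).ravel())
            return np.array(r+[x*1e-3 for x in P[4:7]])
        for off in (0,1.57,3.14,-1.57):
            f=least_squares(res,[.33,.4,.4,.25,0,0,0,off])
            if best is None or f.cost<best[0]: best=(f.cost,s,f.x,f.fun); 
    print(best[0],best[1],best[2].round(4)); print(abs(best[3]).max())
    json.dump([best[2].tolist(),list(best[1])],open("kin.json","w"))
E
python3 kin.py; python3 -c "
from workcell import *
print(finger_overhang)"
```

```text
0.0067796815702416404 (-1, -1, -1, -1) [ 0.165   0.3415  0.4179  0.5035 -0.0763 -0.377   0.0924  1.5708]
0.07928766469986792
0.025
```

```bash
python3 - <<'E'
from kin import *
L=np.array(json.load(open("log.json")))
out=[]
for s in itertools.product((1,-1),repeat=6):
    A=[]
    for l in L:
        q=l[1:8]; f=Ro.from_euler
        R=f('z',-q[0])*f('y',s[0]*q[1])*f('z',s[1]*q[2])*f('y',s[2]*q[3])*f('z',s[3]*q[4])*f('y',s[4]*q[5])*f('z',s[5]*q[6])
        A.append((R.inv()*Ro.from_quat(l[11:15])).as_matrix())
    A=np.array(A); sp=np.linalg.norm(A-A[0]); out.append((sp,s,Ro.from_matrix(A[0]).as_rotvec().round(3)))
out.sort(key=lambda t:t[0])
for o in out[:4]: print(o)
def fk2(q,P,s):
    rz=lambda t:Ro.from_euler('z',t).as_matrix(); ry=lambda t:Ro.from_euler('y',t).as_matrix()
    return
E
```

```text
(np.float64(1.1616620074521797e-15), (1, -1, 1, -1, 1, -1), array([ 0.   , -0.   ,  1.571]))
(np.float64(0.3363801252158642), (1, -1, 1, -1, -1, 1), array([1.993, 1.993, 0.485]))
(np.float64(0.5652321991515552), (-1, -1, -1, 1, -1, -1), array([-0.028,  0.038,  1.561]))
(np.float64(0.5966436517134508), (1, -1, 1, -1, 1, 1), array([ 0.   , -0.   ,  1.748]))
```

```bash
cat > kin.py <<'E'
from h import *
from scipy.optimize import least_squares
f=Ro.from_euler
def chain(q):
    a=f('z',-q[0]);b=a*f('y',q[1]);c=b*f('z',-q[2]);d=c*f('y',q[3]);e=d*f('z',-q[4]);g=e*f('y',q[5]);h=g*f('z',-q[6])
    return [x.as_matrix() for x in (a,b,c,d,e,g,h)]
TZ=Ro.from_rotvec([0,0,np.pi/2]).as_matrix()
def feats(q):
    C=chain(q); z=lambda R:R[:,2:3]
    # base z, j1-frame x,y ; b x,z ; c x,y ; d x,z; e x,y ; g x,z
    return np.hstack([np.array([[0],[0],[1.]]),C[0][:,:2],C[1][:,[0,2]],C[2][:,:2],C[3][:,[0,2]],C[4][:,:2],C[5][:,[0,2]]])
def fitlen():
    L=np.array(json.load(open("log.json"))); A=np.vstack([feats(l[1:8]) for l in L]); b=L[:,8:11].ravel()
    n=A.shape[1]; lam=1e-4; x0=np.zeros(n); x0[[0,4,8,12]]=[.36,.42,.4,.25]
    x=x0+np.linalg.lstsq(np.vstack([A,lam*np.eye(n)]),np.r_[b-A@x0,np.zeros(n)],rcond=None)[0]
    return x,np.abs(A@x-b).max()
if __name__=="__main__":
    x,e=fitlen(); print(x.round(4),e)
E
python3 kin.py
```

```text
[ 2.593e-01 -7.200e-03 -2.180e-02  7.300e-03  4.487e-01 -6.800e-03
 -2.360e-02 -1.000e-03  4.876e-01  1.500e-03 -3.000e-04 -9.200e-03
  3.191e-01] 2.225447670589631e-08
```

```bash
cat > tgt.py <<'E'
from h import *
a=np.radians(15.6); ax=np.array([np.cos(a),np.sin(a),0]); ay=np.array([-np.sin(a),np.cos(a),0])
def td(deg):
    t=np.radians(deg); return ay*np.sin(t)+np.array([0,0,-np.cos(t)])
R=toolR(ax,td(25)); Rr=rackR(a,np.radians(20)); c=np.array([.4958,.3165,.107])
g=c+Rr@np.array([0,.025,.003]); d=td(25)
E
python3 - <<'E'
from tgt import *
rows(g-d*.096,R)
E
```

```text
n 2 row [-0.001, -0.0009, -0.0016] [-2.68, 0.71, 37.13] norm 37.2
```

```bash
python3 -m creep '[[-0.001,-0.001,-0.002,-3,1,37,0],[-0.001,-0.001,-0.002,-3,1,37,0],[0,0,0,0,0,0,0]]'; python3 - <<'E'
from tgt import *
log(); shot("top","t1"); shot("side","s1")
crop("t1",110,170,230,270,6.5,"t1z"); crop("s1",190,250,330,410,3.7,"s1z")
rows(g-d*.006,R)
E
```

```text
clock: 2.5
position: [0.503, 0.2817, 0.2148]
ee_rot: [0.59, 0.778, 0.128, -0.174]
ft_force: [-1.1, -0.5, -0.6]
grip_width: 1.0
n 3 row [0.0001, 0.0008, -0.0004] [0.57, -0.12, 30.6] norm 30.6
```

View pics/t1z.png

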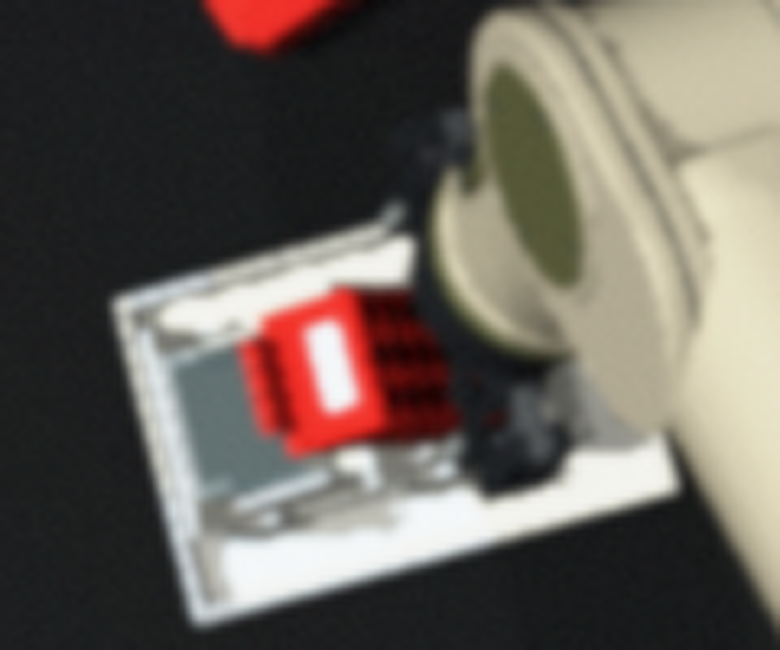

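View pics/s1z.png

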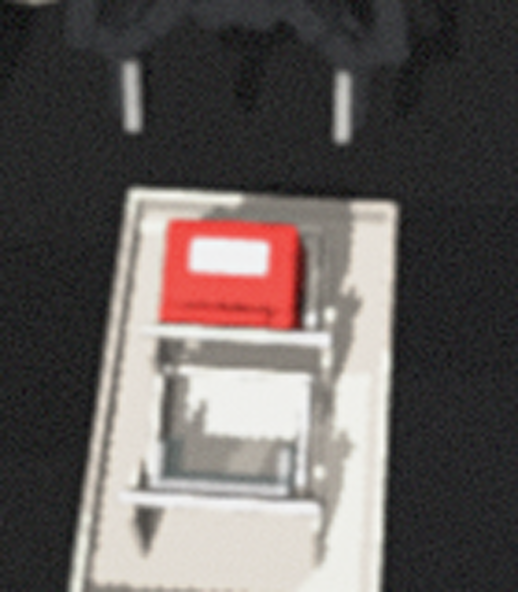

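The red candidates in the top view are the bars at (160,162) and (185,297), and the holed rack standing in the drainer at (170,225). Only the last one is in the drainer, with a hole grid and a tongue, so it is the rack. The crop confirms this, and the fingers straddle it.

```bash
python3 -m creep '[[0,0,0,0,0,30,0],[0,0,0,0,0,30,0],[0,0,0,1,0,31,0],[0,0,0,0,0,0,0]]'; python3 - <<'E'
from tgt import *
log(); o=get_obs();print(o["joint_pos"].round(3)); rows(g-d*.006,R)
E
```

```text
clock: 3.0
position: [0.4946, 0.3191, 0.1359]
ee_rot: [0.591, 0.778, 0.129, -0.172]
ft_force: [-1.6, 0.8, -0.0]
grip_width: 1.001
[ 0.209  0.444 -0.77   1.76  -0.145  0.959 -0.146]
n 1 row [-0.0016, 0.0024, -0.001] [0.81, 0.41, -0.8] norm 1.2
```

```bash
python3 -m creep '[[0,0,0,0,0,0,255],[0,0,0,0,0,0,255],[0,0,0,0,0,0,255],[0,0,0,0,0,0,255],[0,0,0,0,0,0,255],[0,0,0,0,0,0,255]]' 60; python3 - <<'E'
from tgt import *
o=get_obs(); print(o["ft_force"],o["torque"],o["grip_width"])
u=Rr[:,1]; Rt=Ro.from_quat(o["ee_rot"]).as_matrix(); print("rack +y in tool",(Rt.T@u).round(3)) 
E
```

```text
clock: 3.6
position: [0.4973, 0.318, 0.1394]
ee_rot: [0.591, 0.777, 0.131, -0.17]
ft_force: [-3.3, -5.2, 8.4]
grip_width: 0.695
[-3.34030216 -5.15042939  8.38206191] [-0.63342808  0.90659614  0.44769663] 0.6951865266900188
rack +y in tool [ 0.705  0.002 -0.709]
```

```bash
python3 -m creep '[[0,0,0,7,0,-7,255],[0,0,0,10,0,-10,255],[0,0,0,12,0,-12,255],[0,0,0,12,0,-12,255],[0,0,0,14,0,-14,255],[0,0,0,14,0,-14,255]]'; python3 - <<'E'
from tgt import *
log(); o=get_obs();print(o["joint_pos"].round(3),o["torque"].round(2)); shot("side","s2"); shot("top","t2"); crop("s2",190,200,330,360,3.7,"s2z")
E
```

```text
clock: 4.2
position: [0.4868, 0.3513, 0.2305]
ee_rot: [0.591, 0.778, 0.131, -0.17]
ft_force: [-0.1, -0.4, -3.4]
grip_width: 0.693
[ 0.183  0.348 -0.805  1.656 -0.182  1.109 -0.233] [-0.66 -0.2  -0.01]
```

View pics/s2z.png

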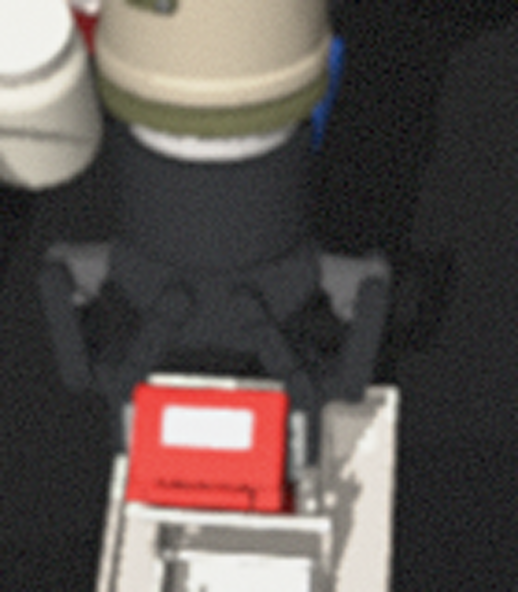

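```bash
python3 kin.py
```

```text
[ 2.582e-01 -0.000e+00 -2.180e-02  0.000e+00  4.486e-01 -0.000e+00
 -2.350e-02  0.000e+00  4.900e-01 -0.000e+00 -4.000e-04 -0.000e+00
  3.181e-01] 3.199247977647701e-09
```

View pics/t2.png

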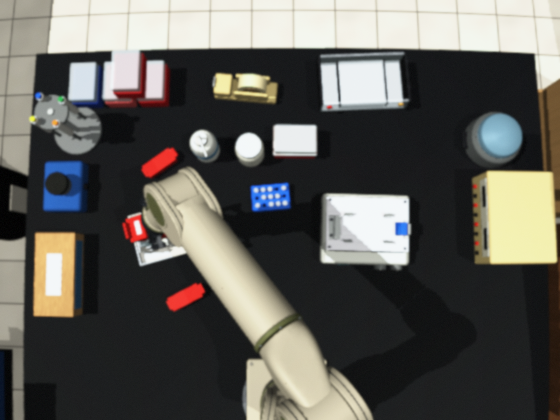

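```bash
cat >> kin.py <<'E'
LO=np.array([-2.6,-.5,-1.47,.16,-1.27,.06,-2.6]);HI=np.array([2.6,2.12,1.34,2.42,4.41,2.06,2.6])
def FK(q,x): return feats(q)@x, chain(q)[6]@TZ
def IK(p,R,q0,x,m=.05):
    def r(q):
        pp,RR=FK(q,x); return np.r_[(pp-p)*5,Ro.from_matrix(R.T@RR).as_rotvec(),(q-q0)*2e-3]
    s=least_squares(r,np.clip(q0,LO+m+1e-6,HI-m-1e-6),bounds=(LO+m,HI-m)); e=r(s.x); return s.x,np.linalg.norm(e[:3])/5*1000,np.degrees(np.linalg.norm(e[3:6]))
E
python3 - <<'E'
from kin import *
import tgt
x,_=fitlen(); o=get_obs(); q=o["joint_pos"]; Rt=Ro.from_quat(o["ee_rot"]).as_matrix()
Rrt=tgt.Rr.T@Rt   # tool in rack frame
gp=np.array([0,.027,.003])
for psi in (-90,-60,-45,-30,-15,0,16,30,45,60,90):
    Rk=Ro.from_euler('z',psi,degrees=True).as_matrix(); R=Rk@Rrt
    out=[]
    for cpos in ([.43,.06],[.40,.06],[.46,.08]):
        p=np.array([*cpos,.023])+Rk@gp-R[:,2]*.006
        s,e,er=IK(p,R,q,x); p2=p+[0,0,.12]; s2,e2,er2=IK(p2,R,q,x); out.append((round(e,1),round(er,1),round(e2,1),round(er2,1)))
        if cpos==[.43,.06] : ss=s
    print(psi,out,ss.round(2),abs(ss-q).max().round(2))
E
```

```text
-90 [(np.float64(0.0), np.float64(0.0), np.float64(0.0), np.float64(0.0)), (np.float64(0.0), np.float64(0.0), np.float64(0.0), np.float64(0.0)), (np.float64(0.0), np.float64(0.0), np.float64(0.0), np.float64(0.0))] [-0.06  0.79 -0.14  1.49 -0.03  1.64 -1.75] 1.52
-60 [(np.float64(0.0), np.float64(0.0), np.float64(0.0), np.float64(0.0)), (np.float64(0.0), np.float64(0.0), np.float64(0.0), np.float64(0.0)), (np.float64(0.0), np.float64(0.0), np.float64(0.0), np.float64(0.0))] [-0.21  0.78 -0.19  1.52  0.22  1.64 -1.52] 1.29
-45 [(np.float64(0.0), np.float64(0.0), np.float64(0.0), np.float64(0.0)), (np.float64(0.0), np.float64(0.0), np.float64(0.0), np.float64(0.0)), (np.float64(0.0), np.float64(0.0), np.float64(0.0), np.float64(0.0))] [-0.28  0.74 -0.23  1.59  0.35  1.61 -1.42] 1.19
-30 [(np.float64(0.0), np.float64(0.0), np.float64(0.0), np.float64(0.0)), (np.float64(0.0), np.float64(0.0), np.float64(0.0), np.float64(0.0)), (np.float64(0.0), np.float64(0.0), np.float64(0.0), np.float64(0.0))] [-0.32  0.7  -0.28  1.68  0.49  1.56 -1.34] 1.1
-15 [(np.float64(0.0), np.float64(0.0), np.fl
[... 1108 characters left out ...]
(1.6), np.float64(0.0), np.float64(0.0)), (np.float64(0.0), np.float64(0.0), np.float64(0.0), np.float64(0.0))] [-0.2   0.36 -0.72  2.37  1.22  1.13 -1.04] 1.4
60 [(np.float64(16.4), np.float64(7.4), np.float64(9.7), np.float64(4.4)), (np.float64(22.4), np.float64(10.2), np.float64(15.7), np.float64(7.0)), (np.float64(6.3), np.float64(2.8), np.float64(0.1), np.float64(0.1))] [ 0.45  0.91 -1.42  2.37  1.61  1.65 -0.87] 1.8
90 [(np.float64(47.2), np.float64(21.2), np.float64(35.1), np.float64(16.0)), (np.float64(54.4), np.float64(24.8), np.float64(42.2), np.float64(19.2)), (np.float64(37.7), np.float64(16.5), np.float64(26.2), np.float64(11.8))] [ 0.86  0.37 -1.42  2.37  1.21  0.76  0.08] 1.39
```

```bash
python3 - <<'E'
from kin import *
import tgt
o=get_obs(); Rt=Ro.from_quat(o["ee_rot"]).as_matrix(); p=o["position"]
tcp0=tgt.Rr.T@(np.array([.4973,.3180,.1394])-tgt.c); print("tcp in rack",tcp0)
Rrt=tgt.Rr.T@Rt
p1=p+tgt.Rr[:,1]*.015+np.array([0,0,.06]); print("A"); rows(p1,Rt)
tcpr=np.array([0,tcp0[1],tcp0[2]]); json.dump([tcpr.tolist(),Rrt.tolist()],open("hold.json","w"))
Rk=np.eye(3); R=Rk@Rrt; pw=np.array([.43,.06,.023+.13])+Rk@tcpr
print("B",pw); rows(pw,R,start=(p1,Rt)); print("tool z tilt",R[:,2])
E
```

```text
tcp in rack [0.00184812 0.03080221 0.01010289]
A
n 2 row [0.0, 0.0, 0.0] [17.94, 0.23, -32.52] norm 37.1
B [0.43       0.09080221 0.16310289]
n 10 row [0.0054, -0.1215, 0.0279] [-25.4, -8.9, 18.54] norm 32.7
tool z tilt [ 0.00551395 -0.70801752 -0.70617334]
```

```bash
cat >> kin.py <<'E'
def sim(p,R,rws,hold):
    tcpr,Rrt=map(np.array,hold); pts=np.array([[sx*30,y,z] for sx in(-1,1) for y,z in((70,23),(70,-23),(-70,23),(-70,-23),(86,-23),(-79,-23))])/1e3
    body=np.array([[x,y,-.048] for x in(-.042,.042) for y in (-.057,.057)]+[[x,y,.025] for x in(-.011,.011) for y in(-.045,.045)])
    for k,r in enumerate(rws):
        p=p+R@(np.array(r[3:6])/1e3); R=R@Ro.from_rotvec(r[:3]).as_matrix()
        Rk=R@Rrt.T; c=p-Rk@tcpr; W=pts@Rk.T+c; B=body@R.T+p; i=W[:,2].argmin(); j=B[:,2].argmin()
        print(k,"tcp",p.round(3),"c",c.round(3),"low",W[i].round(3),"ymax %.3f ymin %.3f"%(W[:,1].max(),W[:,1].min()),"body low",B[j].round(3))
    return p,R
E
python3 - <<'E'
from kin import *
o=get_obs(); hold=json.load(open("hold.json"))
sim(o["position"],Ro.from_quat(o["ee_rot"]).as_matrix(),[[0,0,0,18,0,-33]]*2+[[.005,-.121,.028,-25,-9,19]]*10,hold)
E
```

```text
0 tcp [0.486 0.356 0.27 ] c [0.486 0.355 0.238] low [0.459 0.342 0.156] ymax 0.412 ymin 0.303 body low [0.443 0.344 0.243]
1 tcp [0.485 0.358 0.308] c [0.485 0.357 0.275] low [0.458 0.344 0.193] ymax 0.414 ymin 0.305 body low [0.442 0.347 0.28 ]
2 tcp [0.481 0.342 0.28 ] c [0.481 0.337 0.248] low [0.513 0.329 0.166] ymax 0.402 ymin 0.279 body low [0.525 0.35  0.252]
3 tcp [0.476 0.322 0.254] c [0.477 0.313 0.223] low [0.51  0.295 0.144] ymax 0.386 ymin 0.250 body low [0.521 0.326 0.227]
4 tcp [0.471 0.3   0.231] c [0.473 0.287 0.201] low [0.506 0.259 0.125] ymax 0.366 ymin 0.219 body low [0.517 0.299 0.204]
5 tcp [0.467 0.275 0.21 ] c [0.468 0.259 0.182] low [0.502 0.22  0.111] ymax 0.342 ymin 0.187 body low [0.508 0.292 0.183]
6 tcp [0.461 0.247 0.193] c [0.463 0.228 0.167] low [0.497 0.181 0.102] ymax 0.315 ymin 0.154 body low [0.504 0.26  0.165]
7 tcp [0.456 0.218 0.179] c [0.457 0.196 0.155] low [0.491 0.141 0.097] ymax 0.286 ymin 0.121 body low [0.499 0.227 0.15 ]
8 tcp [0.45  0.188 0.168] c [0.451 0.163 0.148] low [0.484 0.1   0.097] ymax 0.254 ymin 0.087 body low [0.494 0.192 0.14 ]
9 tcp [0.443 0.157 0.161] c [0.444 0.13  0.144] low [0.477 0.06  0.102] ymax 0.220 ymin 0.055 body low [0.488 0.156 0.133]
10 tcp [0.436 0.125 0.158] c [0.436 0.096 0.144] low [0.468 0.021 0.111] ymax 0.185 ymin 0.020 body low [0.481 0.12  0.131]
11 tcp [0.428 0.094 0.158] c [0.428 0.063 0.148] low [ 0.398 -0.016  0.125] ymax 0.149 ymin -0.016 body low [0.383 0.084 0.133]
```

```bash
python3 -m creep '[[0,0,0,18,0,-33,255],[0,0,0,18,0,-33,255],[0,0,0,16,0,-30,255]]'; python3 -m creep '[[0.005,-0.121,0.028,-25,-9,19,255],[0.005,-0.121,0.028,-25,-9,19,255],[0.005,-0.121,0.028,-25,-9,19,255],[0.005,-0.121,0.028,-25,-9,19,255],[0.005,-0.121,0.028,-25,-9,19,255]]'; python3 - <<'E'
from kin import *
log(); o=get_obs(); print(o["joint_pos"].round(3)); hold=json.load(open("hold.json"))
R=np.array(hold[1]); pw=np.array([.43,.06,.023+.09])+hold[0]
rows(pw,R)
E
```

```text
clock: 4.6
position: [0.4843, 0.3581, 0.339]
ee_rot: [0.591, 0.778, 0.131, -0.171]
ft_force: [1.0, 0.4, -3.6]
grip_width: 0.697
clock: 5.1
position: [0.4597, 0.2463, 0.2226]
ee_rot: [0.653, 0.752, -0.074, 0.054]
ft_force: [-1.1, 0.6, -3.5]
grip_width: 0.697
[-0.055  0.281 -0.711  1.671  0.308  1.405 -0.692]
n 5 row [0.0047, -0.1208, 0.0276] [-19.85, -7.71, 31.36] norm 37.9
```

```bash
python3 -m creep '[[0.005,-0.121,0.028,-20,-8,31,255],[0.005,-0.121,0.028,-20,-8,31,255],[0.005,-0.121,0.028,-20,-8,31,255],[0.005,-0.121,0.028,-20,-8,31,255],[0.005,-0.121,0.028,-20,-8,31,255],[0,0,0,0,0,0,255]]'; python3 - <<'E'
from kin import *
log(); o=get_obs(); print(o["joint_pos"].round(3), o["torque"].round(2)); shot("side","s3"); shot("top","t3")
crop("s3",150,130,430,400,2.2,"s3z")
E
```

```text
clock: 5.7
position: [0.4264, 0.0887, 0.1223]
ee_rot: [0.651, 0.654, -0.274, 0.271]
ft_force: [-0.2, 0.7, -2.9]
grip_width: 0.699
[-0.237  0.443 -0.563  1.903  0.725  1.57  -1.101] [1.42 0.04 0.  ]
```

View pics/s3z.png

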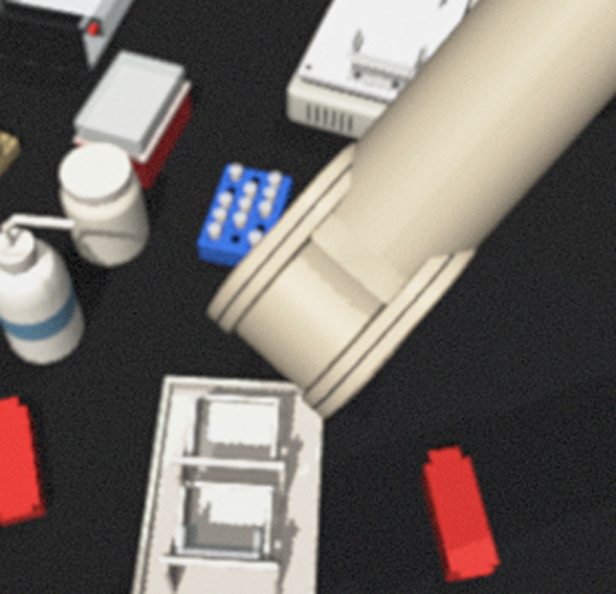

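View pics/t3.png

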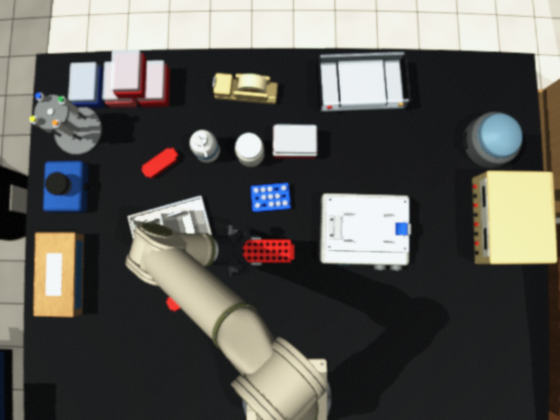

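```bash
cat >> h.py <<'E'
def redpts(f,n,box,zr):
    im=cv2.imread(f"pics/{f}.png"); d=np.load(f"pics/{f}.npy"); h=cv2.cvtColor(im,cv2.COLOR_BGR2HSV)
    m=((h[...,0]<10)|(h[...,0]>170))&(h[...,1]>120)&(h[...,2]>60); x0,y0,x1,y1=box
    k=np.zeros_like(m); k[y0:y1,x0:x1]=1; m&=k; m=cv2.morphologyEx(m.astype(np.uint8),cv2.MORPH_CLOSE,np.ones((5,5)))>0
    v,u=np.nonzero(m&(d>0)); P=unproj(n,np.c_[u,v],d[v,u]); q=(P[:,2]>zr[0])&(P[:,2]<zr[1]); return P[q],m
E
python3 - <<'E'
from h import *
P,m=redpts("t3","top",(235,230,300,270),(.06,.2))
for _ in range(4):
    A=np.c_[P[:,:2],np.ones(len(P))]; s=np.linalg.lstsq(A,P[:,2],rcond=None)[0]; r=P[:,2]-A@s; P=P[abs(r)<.006]
print(len(P),s,"slope deg x,y",np.degrees(np.arctan(s[:2])),r.std(), P.mean(0))
v,u=np.nonzero(m); W=plane("top",np.c_[u,v],float(P[:,2].mean())); print(cv2.minAreaRect((W[:,:2]*1000).astype(np.float32)))
E
```

```text
792 [0.00937614 0.02796582 0.12953952] slope deg x,y [0.53719725 1.60190603] 0.0023033588447955917 [0.42888214 0.05911132 0.13521387]
((428.41351318359375, 50.93820571899414), (61.85170364379883, 139.98403930664062), 0.06902069598436356)
```

```bash
python3 -m creep '[[0,-0.012,0,14,0,14,255],[0,-0.012,0,14,0,14,255],[0,0,0,14,0,14,255],[0,0,0,12,0,12,255],[0,0,0,0,0,0,255]]'; python3 - <<'E'
from kin import *
log(); o=get_obs(); print(o["joint_pos"].round(3), o["torque"].round(2),o["ft_force"].round(2)); shot("top","t4")
P,m=redpts("t4","top",(235,230,300,275),(.02,.2))
for _ in range(4):
    A=np.c_[P[:,:2],np.ones(len(P))]; s=np.linalg.lstsq(A,P[:,2],rcond=None)[0]; r=P[:,2]-A@s; P=P[abs(r)<.006]
print(len(P),"slope deg x,y",np.degrees(np.arctan(s[:2])),r.std(), P.mean(0), "z at c",s@[.43,.055,1])
E
```

```text
clock: 6.3
position: [0.4288, 0.0913, 0.0478]
ee_rot: [0.649, 0.652, -0.277, 0.277]
ft_force: [0.2, 0.2, -2.4]
grip_width: 0.697
[-0.276  0.587 -0.531  1.912  0.794  1.493 -1.217] [ 1.25 -0.04 -0.02] [ 0.19  0.22 -2.39]
746 slope deg x,y [-0.46778095  0.32640454] 0.002412454654194751 [0.42891281 0.05611111 0.06024905] z at c 0.06023384571099902
```

```bash
python3 -m creep '[[0,0,0,4,0,4,255],[0,0,0,2,0,2,255],[0,0,0,1,0,1,255],[0,0,0,0,0,0,255]]'; python3 -m creep '[[0,0,0,0.7,0,0.7,255],[0,0,0,0.7,0,0.7,255]]';  python3 -m creep '[[0,0,0,0.7,0,0.7,255],[0,0,0,0,0,0,255]]'
```

```text
clock: 6.75
position: [0.429, 0.0905, 0.039]
ee_rot: [0.649, 0.651, -0.277, 0.279]
ft_force: [0.5, -1.0, -2.8]
grip_width: 0.697
clock: 6.95
position: [0.429, 0.0904, 0.037]
ee_rot: [0.649, 0.651, -0.277, 0.279]
ft_force: [-0.2, -0.5, -3.4]
grip_width: 0.696
clock: 7.15
position: [0.4289, 0.0903, 0.0358]
ee_rot: [0.649, 0.651, -0.277, 0.278]
ft_force: [-0.2, 0.6, -3.1]
grip_width: 0.694
```

```bash
python3 -m creep '[[0,0,0,0.7,0,0.7,255],[0,0,0,0,0,0,255]]';  python3 -m creep '[[0,0,0,0.7,0,0.7,255],[0,0,0,0,0,0,255]]';python3 -m creep '[[0,0,0,0.7,0,0.7,255],[0,0,0,0,0,0,255]]'
```

```text
clock: 7.35
position: [0.429, 0.0903, 0.035]
ee_rot: [0.649, 0.651, -0.277, 0.279]
ft_force: [0.6, 0.2, -1.2]
grip_width: 0.693
clock: 7.55
position: [0.429, 0.0902, 0.0348]
ee_rot: [0.649, 0.651, -0.278, 0.279]
ft_force: [-3.1, -0.5, 8.1]
grip_width: 0.693
clock: 7.75
position: [0.4291, 0.09, 0.0343]
ee_rot: [0.649, 0.651, -0.278, 0.279]
ft_force: [-3.0, -0.5, 13.6]
grip_width: 0.694
```

```bash
python3 -m creep '[[0,0,0,-0.7,0,-0.7,255],[0,0,0,0,0,0,0],[0,0,0,0,0,0,0],[0,0,0,0,0,0,0],[0,0,0,0,0,0,0],[0,0,0,0,0,0,0]]'; python3 -m creep '[[0,0,0,0,0,-10,0],[0,0,0,0,0,-20,0],[0,0,0,0,0,-30,0],[0,0,0,0,0,-30,0],[0,0,0,0,0,-30,0]]'; python3 - <<'E'
from kin import *
log(); o=get_obs(); print(o["joint_pos"].round(3)); shot("top","t5");shot("side","s5")
crop("t5",220,200,330,300,6,"t5z")
E
```

```text
clock: 8.35
position: [0.4289, 0.0903, 0.0339]
ee_rot: [0.649, 0.651, -0.277, 0.279]
ft_force: [0.1, 0.4, -0.1]
grip_width: 1.002
clock: 8.85
position: [0.4284, 0.1784, 0.1182]
ee_rot: [0.649, 0.651, -0.277, 0.278]
ft_force: [1.5, -0.0, -0.1]
grip_width: 1.005
[-0.375  0.573 -0.581  1.745  0.71   1.682 -1.199]
```

View pics/t5z.png

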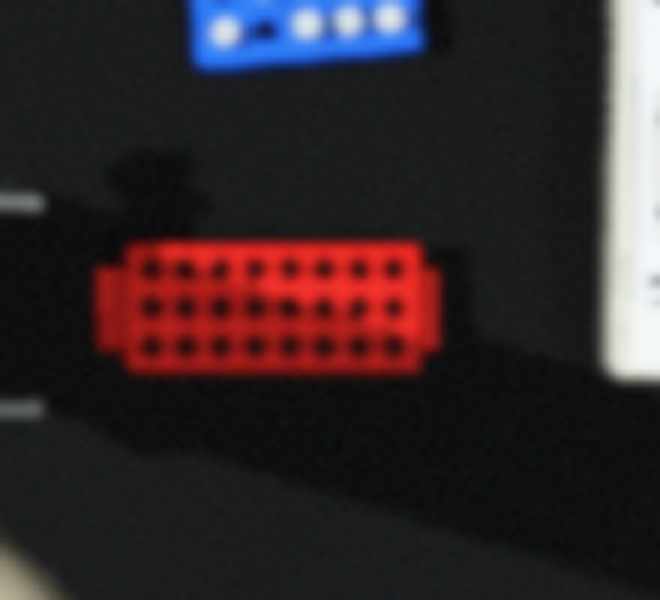

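View pics/s5.png

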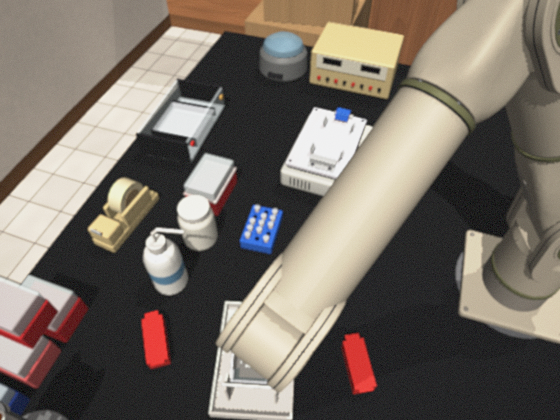

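The rack lies flat, holes up, tongue to the left. Its top face spans about (241,240) to (290,262) px in the top view. Next I'll measure its pose and plan the regrasp.

```bash
python3 - <<'E'
from kin import *
Z=lambda x,y:((x+.5)/6-.5+220,(y+.5)/6-.5+200)
C=plane("top",[Z(128,242),Z(422,242),Z(422,374),Z(128,374)],.046); print((C*1000).round(1)); c=C.mean(0); print("c",c)
P,m=redpts("t5","top",(230,235,300,268),(.02,.08))
v,u=np.nonzero(m)
# body mask rows: principal axis of top-face
W=plane("top",np.c_[u,v],.046)[:,:2]; print(cv2.minAreaRect((W*1000).astype(np.float32)))
w=W-W.mean(0); e=np.linalg.eigh(w.T@w)[1][:,1]; print("axis yaw",np.degrees(np.arctan2(-e[0]/np.sign(e[1]),abs(e[1]))),W.mean(0))
# z plane
k=P; A=np.c_[k[:,:2],np.ones(len(k))]; s=np.linalg.lstsq(A,k[:,2],rcond=None)[0]; print(np.degrees(np.arctan(s[:2])))
x,_=fitlen(); q=get_obs()["joint_pos"]
# grasp at y=-28, tool tilt options
seat=np.array([.4922,-.2272,.09]); ys=np.radians(-1.5)
for sgn in (1,-1):
  for tilt in (0,-10,10,20): # tilt of body toward rack +y in rack frame
    t=np.radians(tilt); Rrt=toolR([sgn,0,0],[0,-np.sin(t),-np.cos(t)])
    res=[]
    for yg in(-25,):
      for (cc,Rk) in ((np.array([.429,.055,.023]),np.eye(3)),(seat+[0,0,.023],Ro.from_euler('z',ys).as_matrix()),(seat+[0,0,.05],Ro.from_euler('z',ys).as_matrix()@Ro.from_euler('x',-14,degrees=True).as_matrix())):
        R=Rk@Rrt; p=cc+Rk@[0,yg/1e3,.003]-R[:,2]*.006
        s,e,er=IK(p,R,q,x); res.append((round(e,1),round(er,1),s.round(2).tolist()))
    print(sgn,tilt,res)
E
```

```text
[[460.7 130.1  46. ]
 [460.9 -10.3  46. ]
 [398.  -10.2  46. ]
 [397.8 129.8  46. ]]
c [0.42935215 0.05982572 0.046     ]
((429.126220703125, 63.908180236816406), (62.92538070678711, 166.1110076904297), 0.07493183761835098)
axis yaw 0.04181167342808777 [0.42919482 0.06201967]
[ 0.22636806 -0.19824636]
1 0 [(np.float64(0.0), np.float64(0.0), [0.31, 0.23, -0.52, 2.15, 0.16, 0.8, -0.3]), (np.float64(0.0), np.float64(0.0), [0.71, 0.32, -0.37, 1.79, 0.13, 1.05, 0.27]), (np.float64(0.0), np.float64(0.0), [0.46, 0.22, -0.24, 1.85, 0.34, 1.05, 0.04])]
1 -10 [(np.float64(0.0), np.float64(0.0), [0.5, 0.25, -0.58, 2.15, -0.06, 0.77, -0.02]), (np.float64(0.0), np.float64(0.0), [0.88, 0.39, -0.48, 1.72, 0.02, 1.13, 0.39]), (np.float64(0.0), np.float64(0.0), [0.59, 0.25, -0.28, 1.79, 0.15, 1.09, 0.23])]
1 10 [(np.float64(0.0), np.float64(0.0), [0.17, 0.25, -0.51, 2.14, 0.38, 0.88, -0.58]), (np.float64(0.0), np.float64(0.0), [0.56, 0.27, -0.3, 1.86, 0.3, 1.0, 0.08]), (np.float64(0.0), np.float64(0.0), [0.35, 0.21, -0.23, 1.91, 0.54, 1.05, -0.17])]
1 20 [(np.float64(0.0), np.float64(0.0), [0.06, 0.3
[... 502 characters left out ...]
1, -1.42, 2.13, 0.67, 0.96, 2.54]), (np.float64(26.4), np.float64(21.0), [1.35, 0.85, -1.42, 1.76, 0.89, 1.38, 2.55]), (np.float64(20.4), np.float64(15.2), [1.29, 0.73, -1.42, 1.79, 0.96, 1.43, 2.55])]
-1 10 [(np.float64(0.0), np.float64(0.0), [0.9, 0.74, -1.42, 2.11, 0.96, 1.23, 2.14]), (np.float64(13.1), np.float64(9.8), [1.29, 0.77, -1.42, 1.85, 1.06, 1.39, 2.55]), (np.float64(5.6), np.float64(4.1), [1.23, 0.68, -1.42, 1.88, 1.13, 1.47, 2.55])]
-1 20 [(np.float64(0.0), np.float64(0.0), [0.74, 0.8, -1.39, 2.08, 1.08, 1.42, 1.99]), (np.float64(5.5), np.float64(4.1), [1.26, 0.75, -1.42, 1.89, 1.15, 1.43, 2.55]), (np.float64(0.0), np.float64(0.0), [1.11, 0.56, -1.29, 1.91, 1.14, 1.43, 2.55])]
```

```bash
python3 - <<'E'
from kin import *
R=toolR([1,0,0],[0,0,-1]); rows([.4293,.035,.13],R)
E
```

```text
n 7 row [0.0008, 0.1147, 0.0008] [-19.93, -0.01, 8.1] norm 21.5
```

```bash
python3 -m creep '[[0.001,0.115,0.001,-20,0,8,0],[0.001,0.115,0.001,-20,0,8,0],[0.001,0.115,0.001,-20,0,8,0],[0.001,0.115,0.001,-20,0,8,0],[0.001,0.115,0.001,-20,0,8,0],[0.001,0.115,0.001,-20,0,8,0],[0.001,0.115,0.001,-20,0,8,0],[0,0,0,0,0,0,0]]'; python3 - <<'E'
from kin import *
log(); o=get_obs(); print(o["joint_pos"].round(3))
R=toolR([1,0,0],[0,0,-1]); rows([.4293,.035,.032],R,4)
E
```

```text
clock: 9.75
position: [0.4278, 0.0249, 0.1284]
ee_rot: [0.712, 0.702, -0.002, -0.001]
ft_force: [0.1, 0.6, -0.9]
grip_width: 1.0
[ 0.352  0.056 -0.524  2.079  0.034  1.018 -0.202]
n 4 row [-0.0009, 0.0003, -0.0035] [2.55, 0.39, 24.11] norm 24.2
```

```bash
python3 -m creep '[[-0.001,0,-0.0035,2.5,0.4,24,0],[-0.001,0,-0.0035,2.5,0.4,24,0],[-0.001,0,-0.0035,2.5,0.4,24,0],[-0.001,0,-0.0035,2.5,0.4,24,0],[0,0,0,0,0,0,0]]';  python3 - <<'E'
from kin import *
log(); o=get_obs(); print(o["joint_pos"].round(3),o["ft_force"])
R=toolR([1,0,0],[0,0,-1]); rows([.4293,.035,.032],R,1)
E
```

```text
clock: 10.25
position: [0.4275, 0.0409, 0.0304]
ee_rot: [0.704, 0.711, -0.003, -0.001]
ft_force: [-0.1, 0.2, 0.5]
grip_width: 1.002
[ 0.292  0.235 -0.526  2.149  0.166  0.8   -0.329] [-0.10706084  0.21264033  0.52195967]
n 1 row [-0.0047, 0.003, 0.0099] [-5.97, 1.71, -1.57] norm 6.4
```

```bash
python3 -m creep '[[-0.004,0.003,0.01,-6,1.7,-1.5,0],[0,0,0,0,0,0,0],[0,0,0,0,0,0,0]]';  python3 - <<'E'
from kin import *
R=toolR([1,0,0],[0,0,-1]); rows([.4293,.035,.032],R,1)
E
```

```text
clock: 10.55
position: [0.4325, 0.034, 0.0356]
ee_rot: [0.708, 0.706, 0.002, 0.002]
ft_force: [0.4, -0.2, -0.3]
grip_width: 1.002
n 1 row [0.0069, 0.0002, -0.0024] [0.95, -3.25, 3.56] norm 4.9
```

```bash
for i in 1 2 3; do python3 -m creep '[[0,0,0,0,0,0,0]]' | head -3; done; python3 - <<'E'
from h import *
for i in range(3): o=get_obs(); print(o["position"],o["joint_velocities"].round(3))
E
```

```text
clock: 10.65
position: [0.4322, 0.0343, 0.0352]
ee_rot: [0.708, 0.706, 0.002, 0.002]
clock: 10.75
position: [0.432, 0.0344, 0.0349]
ee_rot: [0.708, 0.707, 0.002, 0.002]
clock: 10.85
position: [0.4318, 0.0345, 0.0346]
ee_rot: [0.708, 0.707, 0.002, 0.002]
[0.43177265 0.03447749 0.03462694] [-0.002  0.005  0.001  0.002  0.002 -0.001 -0.   ]
[0.43177265 0.03447749 0.03462694] [-0.002  0.005  0.001  0.002  0.002 -0.001 -0.   ]
[0.43177265 0.03447749 0.03462694] [-0.002  0.005  0.001  0.002  0.002 -0.001 -0.   ]
```

```bash
python3 -m creep '[[0.004,0,0,0.5,-2,1.5,0],[0,0,0,0,0,0,0],[0,0,0,0,0,0,0],[0,0,0,0,0,0,0]]'; python3 -m creep '[[0,0,0,0,0,0,255],[0,0,0,0,0,0,255],[0,0,0,0,0,0,255],[0,0,0,0,0,0,255],[0,0,0,0,0,0,255],[0,0,0,0,0,0,255]]' 100; python3 - <<'E'
from h import *
shot("top","t6"); crop("t6",220,200,330,300,6,"t6z"); o=get_obs(); print(o["position"],o["ft_force"],o["torque"].round(2))
E
```

```text
clock: 11.25
position: [0.4297, 0.035, 0.0329]
ee_rot: [0.708, 0.707, 0.0, 0.0]
ft_force: [-0.4, 0.2, -0.3]
grip_width: 0.995
clock: 11.85
position: [0.4299, 0.035, 0.0333]
ee_rot: [0.708, 0.707, 0.0, 0.0]
ft_force: [-1.7, -0.1, 5.5]
grip_width: 0.687
[0.42989307 0.0349542  0.03327199] [-0.99219388 -0.77818168  5.35437381] [-0.07  0.51  0.09]
```

View pics/t6z.png

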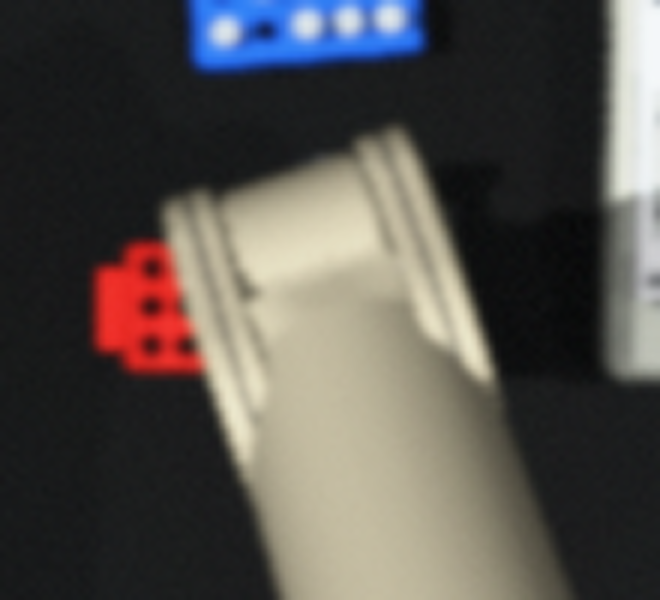

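```bash
cat > seat.py <<'E'
from kin import *
SO=np.array([.4926,-.2272,.09]); SR=Ro.from_euler('z',-1.5,degrees=True).as_matrix()
H2=[[0,-.0249,.0103],toolR([1,0,0],[0,0,-1]).tolist()]
def pose(ty,h,pitch,dx=0):
    Rk=SR@Ro.from_euler('x',-pitch,degrees=True).as_matrix()
    T=SO+SR@np.array([dx,ty,h]); c=T-Rk@np.array([0,.086,-.023]); R=Rk@np.array(H2[1]); return c+Rk@np.array(H2[0]),R
def where(o=None):
    o=o or get_obs(); R=Ro.from_quat(o["ee_rot"]).as_matrix(); Rk=R@np.array(H2[1]).T; c=o["position"]-Rk@np.array(H2[0])
    T=SR.T@(c+Rk@[0,.086,-.023]-SO); F=SR.T@(c+Rk@[0,-.079,-.023]-SO); e=Ro.from_matrix(SR.T@Rk).as_euler('xyz',degrees=True)
    print("tip(seat mm)",(T*1000).round(1),"foot",(F*1000).round(1),"pitch/roll/yaw",e.round(2),"F",o["ft_force"].round(1),"M",o["torque"].round(2))
E
python3 - <<'E'
from seat import *
o=get_obs(); p0=o["position"];R0=Ro.from_quat(o["ee_rot"]).as_matrix(); where()
p1=p0+[0,0,.14]; rows(p1,R0)
p2,R2=pose(.069,.045,12); n,w,v=rows(p2,R2,start=(p1,R0)); print(p2)
sim(p1,R0,[[*w,*v]]*n,H2)
x,_=fitlen(); print(IK(p2,R2,o["joint_pos"],x)[0].round(2))
E
```

```text
tip(seat mm) [-72.3 371.3 -90. ] foot [-68.2 206.3 -90. ] pitch/roll/yaw [ 0.   -0.06  1.43] F [-1.  -0.8  5.4] M [-0.07  0.51  0.09]
n 4 row [0.0, 0.0, 0.0] [0.0, 0.04, -35.0] norm 35.0
n 7 row [0.0005, -0.0299, 0.0035] [-42.12, 9.34, 1.3] norm 43.2
[ 0.49174786 -0.25974195  0.19062972]
0 tcp [ 0.439 -0.007  0.172] c [0.439 0.017 0.161] low [0.41  0.103 0.135] ymax 0.103 ymin -0.062 body low [0.394 0.003 0.147]
1 tcp [ 0.448 -0.049  0.172] c [ 0.449 -0.025  0.16 ] low [0.419 0.06  0.132] ymax 0.060 ymin -0.106 body low [ 0.403 -0.04   0.146]
2 tcp [ 0.457 -0.092  0.173] c [ 0.458 -0.068  0.161] low [0.489 0.016 0.13 ] ymax 0.016 ymin -0.149 body low [ 0.502 -0.083  0.147]
3 tcp [ 0.466 -0.134  0.176] c [ 0.466 -0.11   0.162] low [ 0.498 -0.028  0.129] ymax -0.027 ymin -0.192 body low [ 0.511 -0.126  0.15 ]
4 tcp [ 0.475 -0.176  0.179] c [ 0.475 -0.153  0.165] low [ 0.507 -0.072  0.13 ] ymax -0.071 ymin -0.235 body low [ 0.52  -0.17   0.153]
5 tcp [ 0.483 -0.218  0.184] c [ 0.484 -0.195  0.17 ] low [ 0.516 -0.115  0.132] ymax -0.114 ymin -0.278 body low [ 0.528 -0.213  0.158]
6 tcp [ 0.492 -0.26   0.191] c [ 0.492 -0.238  0.175] low [ 0.464 -0.157  0.135] ymax -0.157 ymin -0.320 body low [ 0.447 -0.253  0.164]
[ 0.56  0.2  -0.3   1.79  0.29  1.13  0.12]
```

```bash
python3 -m creep '[[0,0,0,0,0,-15,255],[0,0,0,0,0,-35,255],[0,0,0,0,0,-35,255],[0,0,0,0,0,-35,255],[0,0,0,0,0,-35,255]]'; python3 -m creep '[[0.0005,-0.03,0.0035,-42,9.3,1.3,255],[0.0005,-0.03,0.0035,-42,9.3,1.3,255],[0.0005,-0.03,0.0035,-42,9.3,1.3,255],[0.0005,-0.03,0.0035,-42,9.3,1.3,255],[0.0005,-0.03,0.0035,-42,9.3,1.3,255],[0.0005,-0.03,0.0035,-42,9.3,1.3,255],[0.0005,-0.03,0.0035,-42,9.3,1.3,255],[0,0,0,0,0,0,255]]'; python3 -m creep '[[0,0,0,0,0,0,255],[0,0,0,0,0,0,255],[0,0,0,0,0,0,255]]'; python3 - <<'E'
from seat import *
log(); where(); print(get_obs()["joint_pos"].round(2)); shot("top","t7"); shot("side","s7")
crop("t7",300,170,430,290,5,"t7z"); crop("s7",260,70,410,200,5,"s7z")
E
```

```text
clock: 12.4
position: [0.4289, 0.0349, 0.189]
ee_rot: [0.707, 0.707, 0.0, -0.0]
ft_force: [0.9, -0.1, -3.1]
grip_width: 0.689
clock: 13.2
position: [0.4904, -0.2645, 0.205]
ee_rot: [0.714, 0.692, -0.076, 0.074]
ft_force: [0.5, 0.8, -2.7]
grip_width: 0.694
clock: 13.5
position: [0.4912, -0.2578, 0.2049]
ee_rot: [0.712, 0.695, -0.075, 0.073]
ft_force: [-0.7, -0.8, -2.4]
grip_width: 0.69
tip(seat mm) [-0.9 71.  59.3] foot [ -0.5 -90.4  93.6] pitch/roll/yaw [-11.99   0.03   0.1 ] F [-0.7 -0.8 -2.4] M [ 0.26 -0.04  0.01]
[ 0.56  0.18 -0.31  1.78  0.28  1.16  0.13]
```

View pics/t7z.png

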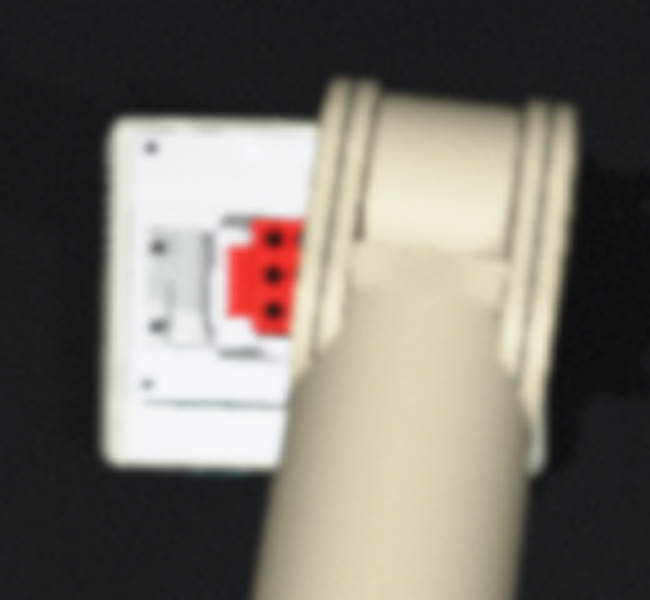

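View pics/s7z.png

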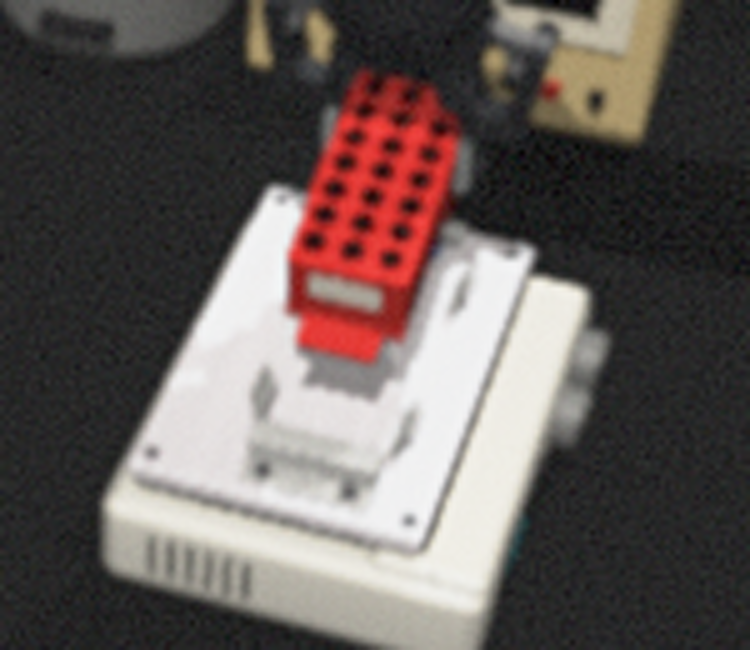

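```bash
python3 - <<'E'
from seat import *
Z=lambda x,y:((x+.5)/5-.5+300,(y+.5)/5-.5+170)
Zs=lambda x,y:((x+.5)/5-.5+260,(y+.5)/5-.5+70)
s=lambda P:((P-SO)@SR*1000).round(1).tolist()
# tongue tip top-edge height = tip bottom+6 => .1493+.006
print("tongue tip top",s(plane("top",[Z(228,248),Z(228,320),Z(228,284)],.155)))
print("tongue side L/R tip", s(plane("side",[Zs(298,348),Zs(380,362)],.152)))
print("two",s(two([Z(228,284)],[Zs(339,352)])))
print("ledge", s(plane("top",[Z(212,230),Z(212,347)],.1045)), s(plane("side",[Zs(255,425),Zs(385,458)],.1045)))
where()
rows(*pose(.0695,.006,12,0.0005),n=5)
E
```

```text
tongue tip top [[16.8, 72.5, 65.0], [-21.7, 71.9, 65.0], [-2.5, 72.2, 65.0]]
tongue side L/R tip [[16.1, 75.4, 62.0], [-23.2, 71.1, 62.0]]
two [-2.7, 71.8, 62.4]
ledge [[30.9, 75.0, 14.5], [-33.8, 73.9, 14.5]] [[31.9, 85.1, 14.5], [-34.3, 84.8, 14.5]]
tip(seat mm) [-0.7 70.6 59.5] foot [ -0.5 -90.8  93.8] pitch/roll/yaw [-1.201e+01  1.000e-02  8.000e-02] F [ 0.5 -0.  -3.4] M [ 0.26 -0.    0.01]
n 5 row [0.0, 0.0, 0.0003] [2.01, 0.21, 10.51] norm 10.7
```

```bash
python3 -m creep '[[0,0,0,2,0.2,10.5,255],[0,0,0,2,0.2,10.5,255],[0,0,0,2,0.2,10.5,255],[0,0,0,2,0.2,10.5,255],[0,0,0,2,0.2,10.5,255],[0,0,0,0,0,0,255],[0,0,0,0,0,0,255],[0,0,0,0,0,0,255]]'; python3 - <<'E'
from seat import *
where(); rows(*pose(.0695,.0025,12,0.0005),n=2)
shot("side","s8"); crop("s8",270,90,370,190,6,"s8z");shot("top","t8"); crop("t8",310,190,390,260,8,"t8z")
E
```

```text
clock: 14.4
position: [0.4925, -0.2602, 0.1523]
ee_rot: [0.712, 0.694, -0.075, 0.073]
ft_force: [-0.5, 0.2, -3.4]
grip_width: 0.692
tip(seat mm) [ 0.8 68.5  6.6] foot [  0.8 -92.8  41. ] pitch/roll/yaw [-1.204e+01 -4.000e-02  1.000e-02] F [-0.5  0.2 -3.4] M [ 0.23 -0.07  0.04]
n 2 row [0.0004, 0.0003, 0.0001] [0.89, -0.14, 1.92] norm 2.1
```

View pics/s8z.png

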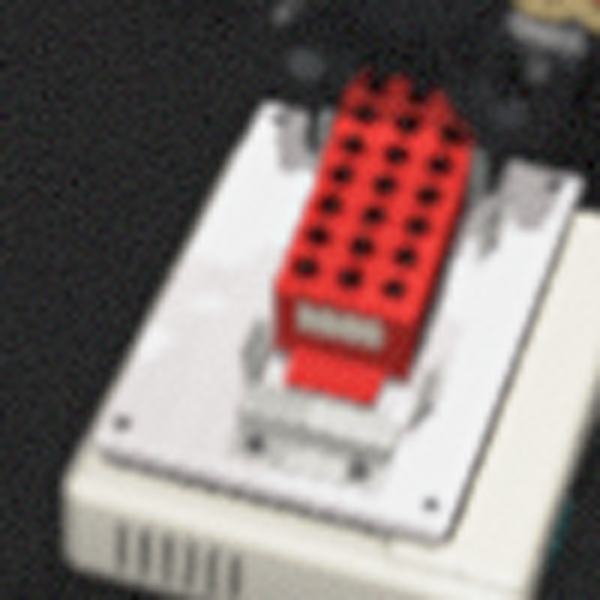

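View pics/t8z.png

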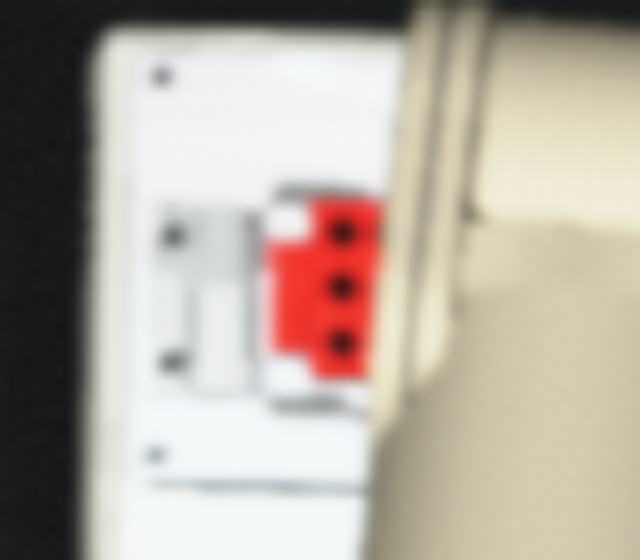

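```bash
python3 -m creep '[[0,0,0,0.4,-0.5,2,255],[0,0,0,0.4,0,2,255],[0,0,0,0,0,0,255],[0,0,0,0,0,0,255]]'; python3 - <<'E'
from seat import *
where(); rows(*pose(.0695,.0015,12,0),n=1);rows(*pose(.078,.0015,12,0),n=1)
E
```

```text
clock: 14.9
position: [0.4916, -0.2602, 0.1476]
ee_rot: [0.712, 0.694, -0.075, 0.073]
ft_force: [0.0, 0.3, -2.9]
grip_width: 0.691
tip(seat mm) [-0.2 68.6  1.9] foot [ -0.2 -92.8  36.3] pitch/roll/yaw [-1.202e+01  2.000e-02  1.000e-02] F [ 0.   0.3 -2.9] M [ 0.33 -0.03 -0.03]
n 1 row [-0.0002, 0.0003, 0.0002] [0.99, 0.16, 0.23] norm 1.0
n 1 row [-0.0002, 0.0003, 0.0002] [9.31, 0.16, -1.54] norm 9.4
```

```bash
python3 -m creep '[[0,0,0,3,0,-0.6,255],[0,0,0,3,0,-0.6,255],[0,0,0,3,0,-0.6,255],[0,0,0,0,0,0,255],[0,0,0,0,0,0,255]]'; python3 - <<'E'
from seat import *
where()
E
python3 -m creep '[[0,0,0,2,0,-0.4,255],[0,0,0,2,0,-0.4,255],[0,0,0,0,0,0,255]]';python3 - <<'E'
from seat import *
where()
E
```

```text
clock: 15.4
position: [0.4919, -0.2509, 0.1476]
ee_rot: [0.712, 0.694, -0.075, 0.073]
ft_force: [0.3, 0.1, -3.3]
grip_width: 0.687
tip(seat mm) [-0.1 77.8  1.9] foot [ -0.  -83.5  36.3] pitch/roll/yaw [-12.03   0.     0.03] F [ 0.3  0.1 -3.3] M [ 0.3  -0.02  0.01]
clock: 15.7
position: [0.4921, -0.2465, 0.1475]
ee_rot: [0.712, 0.694, -0.075, 0.073]
ft_force: [-0.0, -0.1, -2.3]
grip_width: 0.687
tip(seat mm) [-0.1 82.2  1.8] foot [ -0.  -79.2  36.1] pitch/roll/yaw [-1.201e+01  1.000e-02  3.000e-02] F [-0.  -0.1 -2.3] M [0.28 0.02 0.01]
```

```bash
python3 -m creep '[[0,0,0,1.5,0,-0.3,255],[0,0,0,0,0,0,255]]';python3 -m creep '[[0,0,0,1.5,0,-0.3,255],[0,0,0,0,0,0,255]]'; python3 - <<'E'
from seat import *
where(); shot("side","s9"); crop("s9",270,90,370,190,6,"s9z");shot("top","t9"); crop("t9",310,190,390,260,8,"t9z")
E
```

```text
clock: 15.9
position: [0.4921, -0.2452, 0.1475]
ee_rot: [0.712, 0.694, -0.075, 0.073]
ft_force: [-0.5, 0.2, -3.1]
grip_width: 0.688
clock: 16.1
position: [0.4921, -0.2436, 0.1474]
ee_rot: [0.712, 0.694, -0.075, 0.073]
ft_force: [-0.1, -0.3, -3.2]
grip_width: 0.689
tip(seat mm) [-0.1 85.1  1.8] foot [ -0.  -76.3  36.1] pitch/roll/yaw [-1.201e+01  1.000e-02  2.000e-02] F [-0.1 -0.3 -3.2] M [0.26 0.01 0.02]
```

View pics/s9z.png

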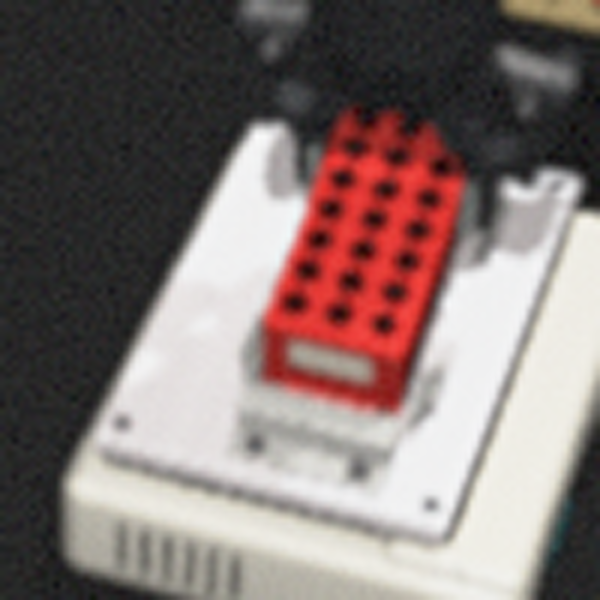

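View pics/t9z.png

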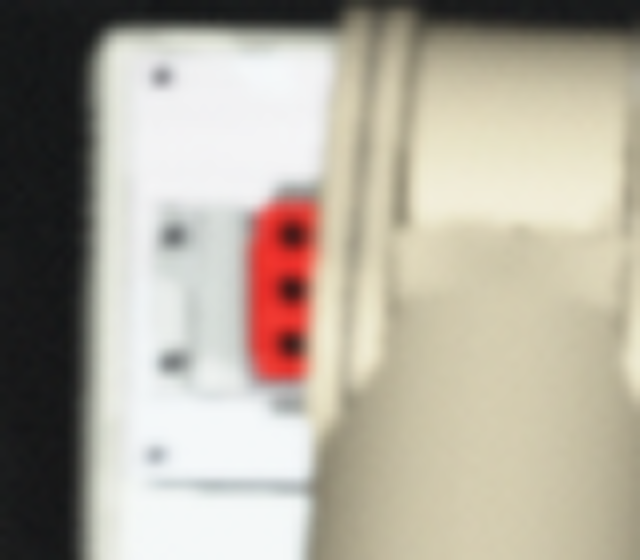

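```bash
for i in 1 2 3; do python3 -m creep '[[0,0,0,1,0,-0.2,255],[0,0,0,0,0,0,255]]' | grep -E "position|force"; done
```

```text
position: [0.4921, -0.2427, 0.1474]
ft_force: [-0.1, 0.7, -2.7]
position: [0.4921, -0.2418, 0.1475]
ft_force: [0.2, -0.0, -3.3]
position: [0.4921, -0.2415, 0.1476]
ft_force: [-0.6, -4.3, -2.8]
```

```bash
python3 -m creep '[[0,0,0,-2,0,0.4,255],[0,0,0,0,0,0,255],[0,0,0,0,0,0,255]]'; python3 - <<'E'
from seat import *
log(); where(); n,w,v=rows(*pose(.086,.001,6,0),n=6); print(pose(.086,.001,6,0)[0]); print(pose(.086,0,0,0)[0])
E
```

```text
clock: 17.1
position: [0.4921, -0.2425, 0.1473]
ee_rot: [0.712, 0.694, -0.075, 0.073]
ft_force: [-0.1, 0.3, -3.3]
grip_width: 0.685
tip(seat mm) [-0.1 86.3  1.7] foot [ -0.  -75.1  36. ] pitch/roll/yaw [-1.199e+01  1.000e-02  3.000e-02] F [-0.1  0.3 -3.3] M [ 0.25 -0.01 -0.02]
n 6 row [-0.0, 0.0174, 0.0001] [-0.59, 0.01, 2.06] norm 2.1
[ 0.49205521 -0.24800455  0.13570979]
[ 0.49194819 -0.25209147  0.1233    ]
```

```bash
python3 -m creep '[[0,0.0174,0,-0.6,0,2.1,255],[0,0.0174,0,-0.6,0,2.1,255],[0,0.0174,0,-0.6,0,2.1,255],[0,0.0174,0,-0.6,0,2.1,255],[0,0.0174,0,-0.6,0,2.1,255],[0,0.0174,0,-0.6,0,2.1,255],[0,0,0,0,0,0,255],[0,0,0,0,0,0,255]]'; python3 - <<'E'
from seat import *
log(); where(); n,w,v=rows(*pose(.086,.0005,0,0),n=6); 
shot("side","s10"); crop("s10",270,90,370,190,6,"s10z")
E
```

```text
clock: 17.9
position: [0.492, -0.2484, 0.1356]
ee_rot: [0.715, 0.697, -0.038, 0.037]
ft_force: [0.2, 0.5, -1.2]
grip_width: 0.693
tip(seat mm) [-0.1 85.6  0.8] foot [ -0.1 -78.5  18.2] pitch/roll/yaw [-6.04  0.01  0.01] F [ 0.2  0.5 -1.2] M [0.22 0.1  0.  ]
n 6 row [-0.0, 0.0176, 0.0] [-0.49, 0.01, 2.01] norm 2.1
```

View pics/s10z.png

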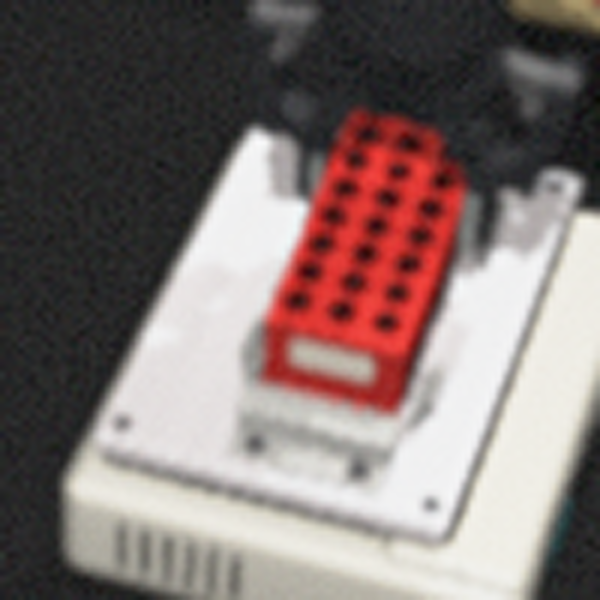

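```bash
for i in 1 2 ; do python3 -m creep '[[0,0.0176,0,-0.5,0,2,255],[0,0.0176,0,-0.5,0,2,255]]' >/dev/null; python3 - <<'E'
from seat import *
where()
E
done
```

```text
tip(seat mm) [ 0.8 86.5  1.7] foot [  1.  -78.1  13.1] pitch/roll/yaw [-3.94 -0.1   0.09] F [-1.6  7.1  7.6] M [ 0.67  0.15 -0.1 ]
tip(seat mm) [ 1.  87.1  1.7] foot [  1.2 -77.8   7. ] pitch/roll/yaw [-1.87 -0.12  0.1 ] F [ 2.9  7.3 -0. ] M [ 1.37 -0.54  0.1 ]
```

```bash
for i in 1 2 ; do python3 -m creep '[[0,0.0176,0,-0.5,0,2,255]]' >/dev/null; python3 - <<'E'
from seat import *
where()
E
done; python3 -m creep '[[0,0,0,0,0,0,255],[0,0,0,0,0,0,255]]' >/dev/null; python3 - <<'E'
from seat import *
where()
shot("side","s11"); crop("s11",270,90,370,190,6,"s11z")
E
```

```text
tip(seat mm) [ 0.5 87.5  1.1] foot [  0.8 -77.5   3.5] pitch/roll/yaw [-0.82 -0.06  0.1 ] F [ 1.3  6.6 -2.6] M [ 1.87 -0.32 -0.04]
tip(seat mm) [ 0.  86.7  0.6] foot [  0.3 -78.3   0.2] pitch/roll/yaw [ 0.13 -0.01  0.08] F [-0.  -1.1 -3.6] M [-0.06  0.02  0.02]
tip(seat mm) [-0.4 85.3  0.2] foot [ -0.5 -79.7   0.3] pitch/roll/yaw [-0.01  0.03 -0.03] F [-0.  -0.1 -2.5] M [-0.13 -0.02  0.05]
```

View pics/s11z.png

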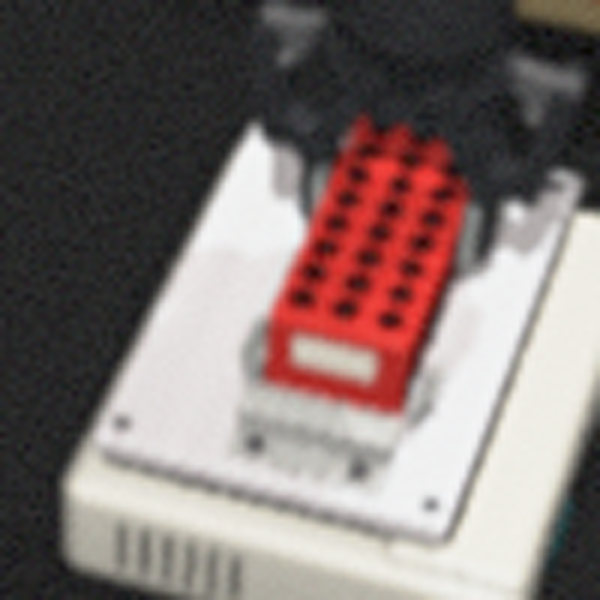

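```bash
python3 -m creep '[[0,0,0,0,0,1,255],[0,0,0,0,0,0,255]]' >/dev/null; python3 - <<'E'
from seat import *
where()
E
python3 -m creep '[[0,0,0,0,0,-2,255],[0,0,0,0,0,0,255]]'>/dev/null; python3 - <<'E'
from seat import *
where()
E
python3 -m creep '[[0,0,0,0,0,-2,255],[0,0,0,0,0,0,255]]'>/dev/null; python3 - <<'E'
from seat import *
where()
E
```

```text
tip(seat mm) [-0.3 85.5  0. ] foot [ -0.3 -79.5   0.1] pitch/roll/yaw [-0.03  0.01 -0.01] F [-4.6 -0.2  4.5] M [ 0.08  0.75 -0.01]
tip(seat mm) [ 0.  85.9  1.7] foot [  0.1 -79.1   1.7] pitch/roll/yaw [-0.   -0.02  0.02] F [ 0.7 -0.4 -2.5] M [-0.05 -0.01  0.02]
tip(seat mm) [-0.4 86.   2.7] foot [ -0.3 -79.    2.6] pitch/roll/yaw [0.04 0.03 0.02] F [  4.3  -3.4 -12.7] M [-0.17 -0.82  0.14]
```

```bash
python3 -m creep '[[0,0,0,0,0,2,255],[0,0,0,0,0,1.2,255],[0,0,0,0,0,0,255],[0,0,0,0,0,0,255]]'; python3 - <<'E'
from seat import *
where()
E
```

```text
clock: 19.8
position: [0.492, -0.2522, 0.1239]
ee_rot: [0.716, 0.698, 0.0, 0.0]
ft_force: [-0.2, 0.1, -3.1]
grip_width: 0.689
tip(seat mm) [ 0.  85.9  0.6] foot [  0.1 -79.1   0.6] pitch/roll/yaw [ 0.   -0.01  0.01] F [-0.2  0.1 -3.1] M [-0.05 -0.02  0.  ]
```

```bash
python3 -m creep '[[0,0,0,0,0,0.6,255],[0,0,0,0,0,0,255],[0,0,0,0,0,0,0],[0,0,0,0,0,0,0],[0,0,0,0,0,0,0],[0,0,0,0,0,0,0],[0,0,0,0,0,0,0]]'; python3 -m creep '[[0,0,0,0,0,-8,0],[0,0,0,0,0,-20,0],[0,0,0,0,0,-35,0],[0,0,0,0,0,-40,0],[0,0,0,0,0,-40,0],[0,0,0,-20,-40,-10,0],[0,0,0,-20,-40,0,0],[0,0,0,-20,-40,0,0]]'; python3 -m creep '[[0,0,0,-20,-40,0,0],[0,0,0,-20,-40,0,0],[0,0,0,-20,-30,0,0],[0,0,0,0,0,0,0],[0,0,0,0,0,0,0]]'; python3 - <<'E'
from seat import *
print(get_obs()["joint_pos"].round(2)); shot("side","s12"); shot("top","t12"); crop("s12",270,80,390,190,5.5,"s12z"); crop("t12",310,180,420,280,6,"t12z")
E
```

```text
clock: 20.5
position: [0.4919, -0.2522, 0.1231]
ee_rot: [0.716, 0.698, 0.0, -0.0]
ft_force: [-0.5, -0.3, -0.5]
grip_width: 1.003
clock: 21.3
position: [0.3691, -0.3095, 0.2772]
ee_rot: [0.716, 0.698, 0.0, 0.001]
ft_force: [0.1, -0.7, -0.5]
grip_width: 1.002
clock: 21.8
position: [0.2586, -0.3664, 0.2767]
ee_rot: [0.717, 0.697, 0.0, 0.0]
ft_force: [0.6, 0.3, 0.5]
grip_width: 1.0
[ 0.97 -0.06 -0.11  1.86 -0.01  1.34  0.83]
```

View pics/s12z.png

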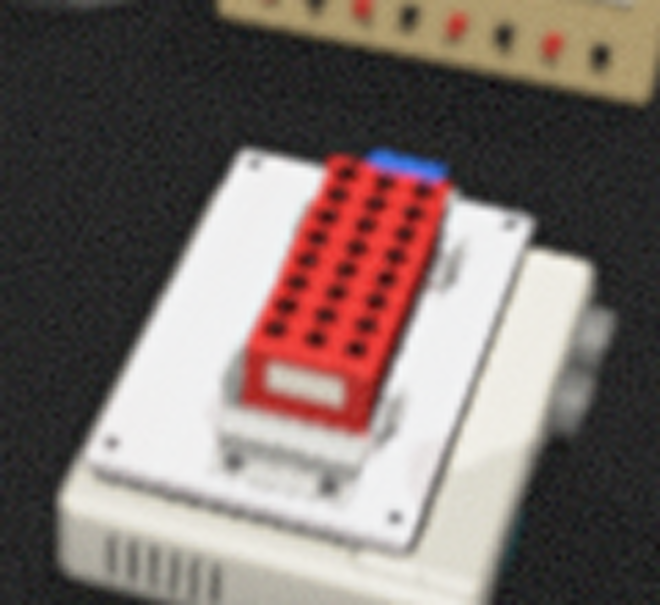

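View pics/t12z.png

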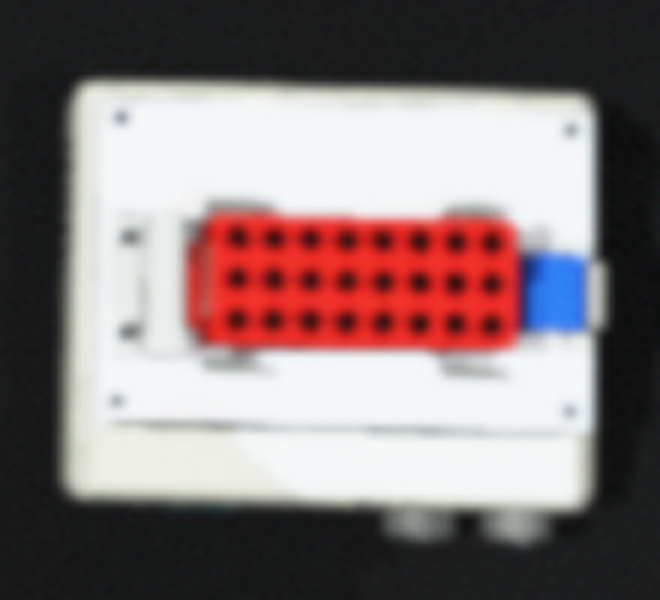

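View pics/t12.png

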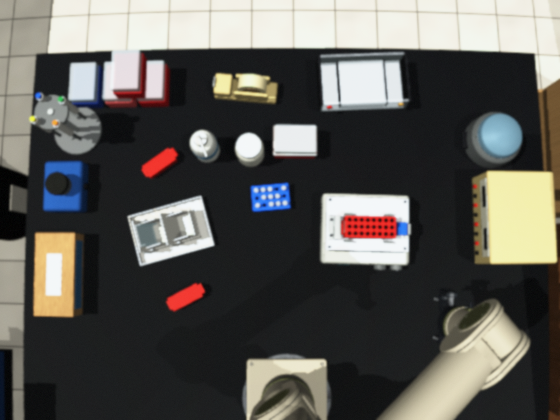

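The rack is seated at (369,227) px in the top view. Its tongue is under the ledge, and the blue clip at (403,229) has its outer edge where it was at the start. One last check on how level it is, the clip, and whether anything else moved.

```bash
python3 - <<'E'
from seat import *
P,m=redpts("t12","top",(346,216,396,239),(.1,.17))
for _ in range(4):
    A=np.c_[P[:,:2],np.ones(len(P))]; s=np.linalg.lstsq(A,P[:,2],rcond=None)[0]; r=P[:,2]-A@s; P=P[abs(r)<.006]
print("slope",np.degrees(np.arctan(s[:2])).round(2),"top z",(s@[.492,-.227,1]).round(4))
a=cv2.imread("pics/top0.png").astype(int);b=cv2.imread("pics/top12.png") if 0 else cv2.imread("pics/t12.png"); 
for im in (a.astype(np.uint8),b):
    h=cv2.cvtColor(im,cv2.COLOR_BGR2HSV)[215:245,385:420]; k=(h[...,0]>95)&(h[...,0]<130)&(h[...,1]>120); v,u=np.nonzero(k); print("clip cols",u.min()+385,u.max()+385,len(u))
d=np.abs(a-b).max(2)>60; d=cv2.morphologyEx(d.astype(np.uint8),cv2.MORPH_OPEN,np.ones((3,3)))
n,_,st,_=cv2.connectedComponentsWithStats(d); print(st[1:].tolist())
where()
E
```

```text
slope [-0.45  0.1 ] top z 0.1359
clip cols 396 406 131
clip cols 397 406 120
[[147, 214, 48, 26, 953], [341, 215, 58, 25, 1311], [449, 294, 5, 10, 40], [380, 303, 150, 117, 7486], [530, 304, 20, 29, 343], [444, 309, 16, 27, 259], [459, 330, 101, 90, 4547], [316, 408, 11, 12, 84], [249, 415, 13, 5, 49]]
tip(seat mm) [-229.2  -33.6  153.1] foot [-228.9 -198.6  153.1] pitch/roll/yaw [ 0.   -0.02  0.1 ] F [ 0.2 -0.3 -0.2] M [ 0.01  0.01 -0.02]
```

The rack is level, with its top at 0.136 m (0.090 + 0.046). The clip is shut, and only the rack and the arm have changed in the picture.

```bash
python3 -c "
from workcell import *
print(hand_in())"
```

```text
the job is handed in; nothing more can be done
None
```

The rack is mounted on the shaker and the job is handed in, at about 22 s of the 59 s allowed. I drew it out of the drainer along its own slope, laid it flat on the open bench with its holes up and let go. Then I regrasped it from above and slid the tongue under the ledge with the foot end raised 12°. I felt the back wall and backed off about 1 mm, then swung the rack down until the clip snapped, let go and moved the arm clear.

**Last checks:**
- **Snap:** the load on the wrist dropped suddenly as the foot passed the clip. A gentle lift was then held after about 2.7 mm, at about 13 N.
- **Seating:** the rack's top measured 0.136 m, as expected for a seated rack, and level within 0.5°. The blue clip's outer edge is back where it was at the start.
- **Other things:** comparing the top view before and after, only the rack and the arm have moved.
- **Disagreements:** the side view put the shaker about 2–3 mm, and its ledge up to about 8 mm, further toward +y than the top view. The wall contact agreed with the top view to about 0.3 mm, so I used that. The arm also settled slowly, by a few millimetres, before the regrasp, so I let it come to rest first.

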